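# Shut the sample case and close its draw latch

### The arm

A 6-joint arm with a two-finger parallel gripper is mounted at the origin on the work surface. World frame = base frame: x ahead of the robot, y to its left, z up, the work surface at z = 0. Lengths are in m, angles in rad, forces in N, time in s.
With the tool pointing down it reaches from about 0.25 to 0.775 m from the base axis. Payload 4 kg.
Tool frame: the origin (TCP) lies at the centre of the arm's flange, where the gripper is bolted on; the fingertips stand 199 mm ahead of it and the grasp point (between the pads) lies 180 mm ahead of it (robot.tcp_to_tips is the distance from the TCP to the fingertips, in m); z points along the fingers, y is the line along which they close (so a half turn about z gives the same grasp; the last joint's range is limited). The gripper opens to 94 mm and grips with 3 to 60 N. Pads are 16 mm wide; open, the fingers measure 119 mm over their backs; the gripper's body (75 mm by 177 mm) begins 78 mm behind the grasp point.
Start: joints at [1.122, 0.087, 1.371, -0, 1.684, -0.103], TCP at [0.186, 0.517, 0.405] pointing down, gripper open.
Joint ranges: [-3.1, 3.1], [-0.76, 2.03], [0.27, 2.55], [-1.08, 4.22], [0.17, 2.65], [-2.57, 2.57]. Speed limits (rad/s): [2.79, 2.79, 3.14, 3.14, 3.14, 3.14].

### API

Orientations are given as [roll, pitch, yaw] about the fixed x, y, z axes, in that order (R = Rz(yaw) Ry(pitch) Rx(roll)).
In Python, from bench import telemetry, snapshot, ticket, robot gives the robot as it stands.
- The arm moves only by the tool apply_moves, never from a script. Its argument "moves" is a list that holds one entry, the list of rows, each a list of 5 numbers: the shift along the tool's x, y, z in units of 50 mm (1.0 is 50 mm), then the turn about the tool's z in units of 10 degrees (1.0 is 10 degrees), then the closure, from 0 (fully open) to 1 (shut). A call has 1 to 10 rows; each row is the pose to reach, as a shift and turn from the pose commanded when the call began, along the tool's axes at that moment; what a row does not reach only later rows make up. A row lasts 1/8 s, in which the tool goes at most 62.5 mm and 10.7 degrees, less where a joint would pass 70% of its speed; a pose out of reach is approached as far as the arm can. A call with a gripper value outside its range is refused whole. The fingers move at their own pace and stop on an object; the grip force is fixed at half the most. Time passes only in rows, so rows that repeat a pose let the fingers close. It gives the time, the measured TCP pose, the force, the opening and the grip force at its end, in the units of the state.
- telemetry.get_obs(): the state, without advancing time (a new reading comes with each control period).
- snapshot(name): name is "scene" or "top" or "wrist"; returns a dict with "image" (384x512x3 uint8, red, green, blue), "fovy" (degrees; the focal length in pixels is half the picture's height over the tangent of half this angle, whatever the lens; pixels are square), "cx", "cy" (the principal point, pixels), "R" (3x3) and "t" (3): a world point X has camera coordinates R X + t. Camera axes: x right, y down, z forward; pixel columns grow to the right and rows downward; lengths in m; the calibration is good to about 2 mm. A picture is of the moment at which its call begins. There is no depth.
- ticket.close_job(): hands the job in; it is judged then, once.
The state is a dict: "time": time; "joint_positions": joint angles; "qvel": joint speeds; "joint_torque": joint torques, N m; "tool_pos": TCP position; "ee_rot": TCP orientation; "wrist_force": force on the tool from outside, world axes, zero at the start; "wrist_torque": the same for the moment, N m; "width": finger opening in m; "finger_force": force on a finger pad.
Only numpy, scipy, OpenCV 4.12 (cv2) and the standard library are available. Lean on these libraries where they do the work, as an engineer would, in place of code of your own. Each camera call takes 0.05 s, during which the arm holds its last target. There are 200 camera calls.

### The job

Shut the lid of the grey sample case, then hook the claw of its draw latch over the keeper on the lid: set the claw's bar down on the keeper's ledge behind its lip and press lightly until you feel it seat. Then let go of the claw and swing the lever down over centre until it lies fully home, forcing neither claw nor lever. Leave the glassware and the other things on the bench standing where they are.

Things in the scene. Friction and masses are not known exactly. Their poses are not given: they have to be found in the camera images.
- case: Grey plastic sample case, fixed to the bench: body 180 deep (x) by 240 wide (y) by 110 high, plus a hinged lid 40 high (top at z = 150 shut). Origin: centre of its underside. Its x points from its front to its back: the front face, with the latch at its middle (y = 0), is at x = -90 mm and looks towards the robot. 'Out' below means off this face, towards -x. All sizes in mm.
- lid (a joint): Opening angle of the lid, rad: 0 shut, starts 0.35 to 0.75. Hinged along y at the case's rear top edge (x = 90, z = 110 in the case frame). Stiff hinge: it stays where it is left; 1 to 4 N near its front edge moves it. A carrying handle (20 by 110, 13 high, 75 in front of the hinge line) lies folded on its flat top.
- lid_edge (a point): Middle of the front edge of the lid's top; moves with the lid; 180 in front of the hinge line and, shut, 40 above it.
- keeper_nominal (a point): Point fixed to the case: where the middle of the keeper's groove, on the ledge, nominally is when the lid is shut (13.5 out, z = 125). The steel keeper, 20 wide, on the lid's front: back plate (to 9 out), flat ledge, upturned lip (18 to 21 out) 3.5 above the ledge. Its screws sit in slots: the real ledge is up to 4.5 higher or lower than this point, which is not measured: feel for it.
- latch: Base plate of the steel draw latch, screwed to the case's front below the lid's seam: 30 wide, 7 thick with its packing, with two ears (24 over their outsides) that carry the lever's pivot. Origin: on the lever's pivot axis, 19 out from the case's front, z = 90 (x = -109, y = 0 in the case frame); axes parallel to the case's; the pivot axis is y.
- lever (a joint): Angle of the lever, rad: 0 fully home (straight down along the case's front), pi/2 level and sticking out, pi straight up; starts 2.0 to 2.15; stays where left (friction 0.025 N m). Claw hooked, it takes up spring load somewhere between 1.75 and 0.5, needs 0.1 to 0.4 N m, passes dead centre near 0.18 and is then drawn home; friction may stop it just short, so see it home.
- lever_face (a point): Point on the lever's flat outer face, 45 from the pivot towards its free end, 9 outside the line through the pivot. The lever is a steel channel 17 wide; its flat face ends 50 from the pivot in a thumb tab curled out by 8, its tip 60 from the pivot. The point's -x axis is the face's outward normal, its -z axis points to the lever's free end. Home, the face is 28 out from the case.
- claw_pin (a point): Axis (y) of the pin on the lever on which the claw swivels, 13 from the lever's pivot: with the lever home it is 13 below the pivot and 18 out from the case's front; it turns with the lever.
- claw (a joint): Angle of the claw relative to the lever, rad, axis y. Claw minus lever is the claw's lean from vertical: 0 straight up, positive leaning out towards the robot, negative leaning in over the keeper. Starts 2.2 to 2.3. Stays where left (friction 0.012 N m). With the lever at 2.0 or more the bar passes above the lip when the claw is swung in.
- claw_hook: Hooking end of the claw, a steel stirrup: two straps (3.5 thick, 8 deep, outer faces 33 apart: grip across these) joined at the end by a round bar, 5 thick. Origin: centre of the bar, 45.3 from the claw pin; z points along the claw away from the pin, y along the bar. Straps reach 33 back from the bar. Sprung along z: yields at 20 N, then 4 N per mm. Hooked, the bar lies on the ledge behind the lip.
- bumper: Small black rubber stop (12 wide, 8 high) on the case's front behind the lever, 50 above the bench; the lever's heel meets it when home. Origin: on the case's front face at the stop's middle.
- flask_a: Loose small volumetric flask, clear plastic, bulb 42 mm across, thin neck, 110 mm tall; bystander. Origin: centre of its underside.
- flask_b: Loose small volumetric flask, clear plastic, bulb 42 mm across, thin neck, 110 mm tall; bystander. Origin: centre of its underside.
- flask_c: Loose small volumetric flask, clear plastic, bulb 42 mm across, thin neck, 110 mm tall; bystander. Origin: centre of its underside.
- flask_d: Loose small volumetric flask, clear plastic, bulb 42 mm across, thin neck, 110 mm tall; bystander. Origin: centre of its underside.
- beaker: Loose glass beaker, 70 mm across, 90 mm tall; bystander. Origin: centre of its underside.
- reagent: Loose glass jar with a screw cap, 56 mm across, 110 mm tall; bystander. Origin: centre of its underside.
- pipette: Loose pipette lying down, 230 mm long, 27 mm thick; bystander. Origin: under the joint of handle and tip.
- tissue_roll: Loose upright paper roll, 110 mm across, 100 mm tall; bystander. Origin: centre of its underside.

How it is judged:
By the outcome, as a careful person would: the job done as asked, in the order asked, and still so for the second after the job is handed in, with the robot touching nothing.
It also fails if it takes over 64 s, if anything falls off the work surface, if the arm or the gripper's body presses on something with over 40 N, if the wrist force passes 120 N, or if a joint passes its speed limit or range.

## Working session

There is one attempt and no reset: what is moved stays moved. The work goes in short steps, Python scripts to look and compute and a tool call to move; the robot and the scene stay as the last step left them, time stands still between calls to the robot, and variables do not carry over. Pictures are saved under pics/ and viewed, at most 10 in all, crops included, and the job is handed in when it is done.

Besides the shell and the picture viewer there is one more tool, called after "Call:" as name(argument=value, ...), one argument or row to a line, values as JSON. apply_moves: Moves the arm, as the interface text tells. Its arguments: {"type":"object","properties":{"moves":{"type":"array","items":{"type":"array","items":{"type":"array","items":{"type":"number"}}}}},"required":["moves"]}

```bash
mkdir -p pics; ls; python3 - <<'E'
from bench import telemetry, snapshot
import cv2, numpy as np
o=telemetry.get_obs()
print({k:np.round(v,3).tolist() for k,v in o.items()})
ims=[]
for n in("scene","top"):
    s=snapshot(n); cv2.imwrite(f"pics/{n}0.png",cv2.cvtColor(s["image"],cv2.COLOR_RGB2BGR)); print(n,s["fovy"],s["cx"],s["cy"],np.round(s["R"],3).tolist(),np.round(s["t"],3).tolist(), 'C',np.round(-s["R"].T@s["t"],3))
E
```

```text
pics
{'time': 0.0, 'joint_positions': [1.122, 0.088, 1.372, 0.0, 1.684, -0.103], 'qvel': [-0.0, -0.002, -0.0, 0.0, 0.0, -0.001], 'joint_torque': [-0.001, -34.019, -30.242, 0.072, 0.033, -0.0], 'tool_pos': [0.186, 0.517, 0.404], 'ee_rot': [-3.139, -0.0, 2.796], 'wrist_force': [-0.137, 0.496, -0.338], 'wrist_torque': [0.007, 0.029, 0.045], 'finger_force': 0.0, 'width': 0.094}
scene 47.342989568752806 260.14232739637873 190.99444443736138 [[0.835, 0.549, -0.012], [0.45, -0.697, -0.559], [-0.315, 0.461, -0.829]] [-0.473, -0.165, 1.429] C [ 0.92  -0.514  1.088]
top 51.86264147033733 253.39051427457693 185.8164276773619 [[0.014, -1.0, 0.014], [-0.994, -0.016, -0.106], [0.107, -0.012, -0.994]] [0.035, 0.542, 1.155] C [0.415 0.058 1.205]
```

View pics/scene0.png

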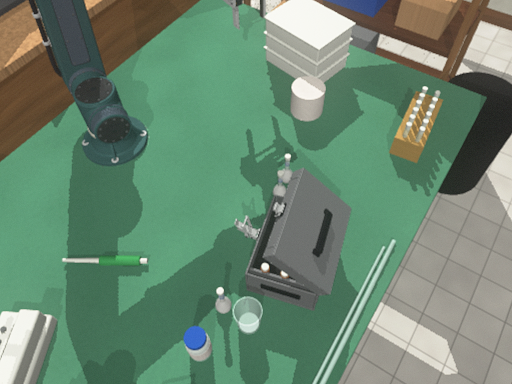

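View pics/top0.png

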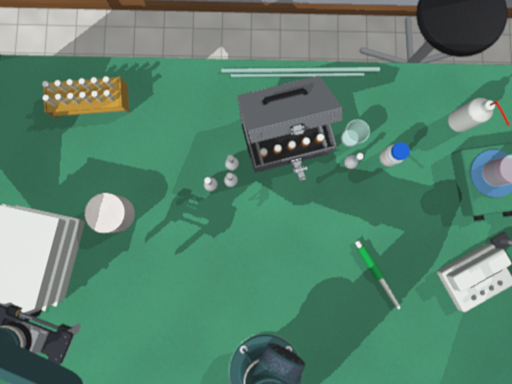

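Scene view: case with lid ajar around (300,240), latch at (247,228). Top view: case around (290,125), latch at (299,168), three flasks to its left at (210–231,162–184), and one flask at (353,161) with the beaker at (356,132) on the right. I'll zoom in next.

```bash
python3 - <<'E'
import cv2, numpy as np
a=cv2.imread("pics/top0.png")[70:220,190:370]; b=cv2.imread("pics/scene0.png")[150:320,225:375]
a=cv2.resize(a,None,fx=4,fy=4,interpolation=cv2.INTER_CUBIC);cv2.imwrite("pics/t1.png",a)
b=cv2.resize(b,None,fx=3.5,fy=3.5,interpolation=cv2.INTER_CUBIC);cv2.imwrite("pics/s1.png",b);print(a.shape,b.shape)
E
```

```text
(600, 720, 3) (595, 525, 3)
```

View pics/t1.png

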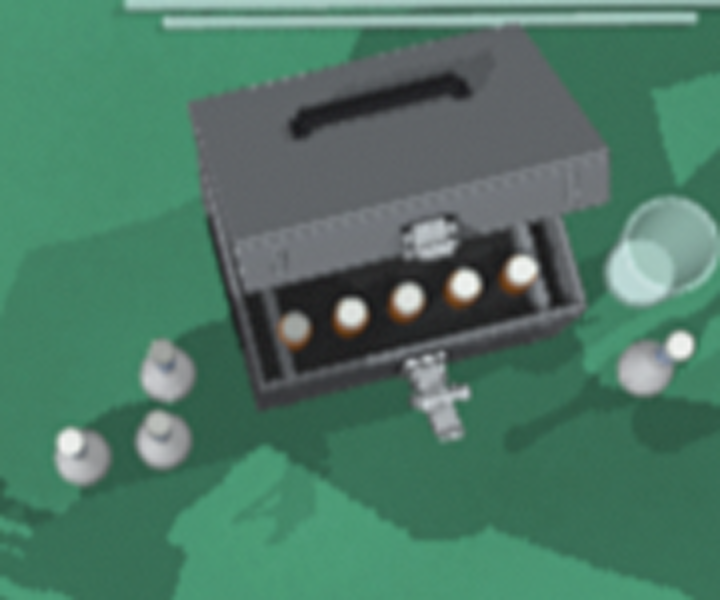

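View pics/s1.png

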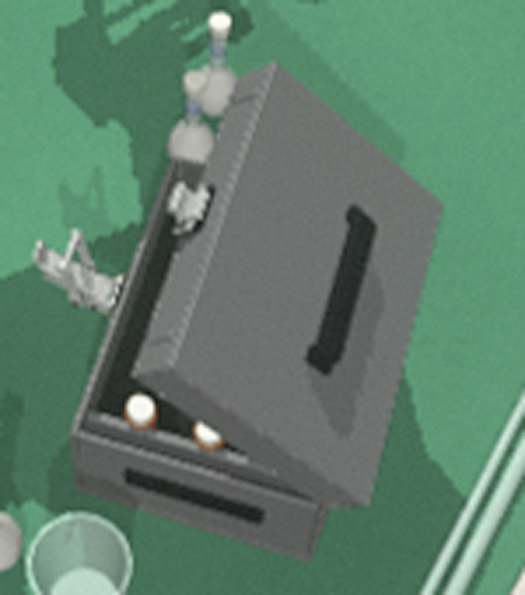

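Top crop: the front rim corners are at about (258,387) and (583,305), and the lid-top corners at (235,243), (605,150), (192,103) and (520,28). The claw and lever stick out at about (430,400). Scene crop: front rim right corner at (78,432), lid front corners at (135,373) and (275,65).

```bash
cat > h.py <<'E'
from bench import telemetry, snapshot
import numpy as np, cv2
from scipy.optimize import least_squares
def proj(s,X):
    c=s["R"]@np.asarray(X)+s["t"]; f=s["image"].shape[0]/2/np.tan(np.radians(s["fovy"])/2)
    return np.array([s["cx"]+f*c[0]/c[2], s["cy"]+f*c[1]/c[2]])
def cast(s,uv,z):
    f=s["image"].shape[0]/2/np.tan(np.radians(s["fovy"])/2)
    d=s["R"].T@np.array([(uv[0]-s["cx"])/f,(uv[1]-s["cy"])/f,1]); C=-s["R"].T@s["t"]
    return C+d*(z-C[2])/d[2]
def c2w(p,X):  # case pose p=(x,y,yaw)
    c,s_=np.cos(p[2]),np.sin(p[2]); return np.array([p[0]+c*X[0]-s_*X[1],p[1]+s_*X[0]+c*X[1],X[2]])
def lid(a,x,y,z): # shut-lid point (case frame) turned open by a
    u,v=90-x,z-110; return np.array([90-(u*np.cos(a)+0-v*np.sin(a)) ,y,110+v*np.cos(a)+u*np.sin(a)])/1e3
E
python3 - <<'E'
from h import *
t=snapshot("top"); s=snapshot("scene")
T=lambda u,v:np.array([u/4+190-.4,v/4+70-.4]); S=lambda u,v:np.array([u/3.5+225-.4,v/3.5+150-.4])
body=[(t,T(258,387),(-.09,.12,.11)),(t,T(583,305),(-.09,-.12,.11)),(s,S(78,432),(-.09,-.12,.11))]
ld=[(t,T(235,243),(-90,120,150)),(t,T(605,150),(-90,-120,150)),(t,T(192,103),(90,120,150)),(t,T(520,28),(90,-120,150)),(s,S(135,373),(-90,-120,150)),(s,S(275,65),(-90,120,150)),(s,S(440,207),(90,120,150))]
a,b=[cast(t,x[1],.11) for x in body[:2]];print(a,b,np.linalg.norm(a-b))
f=lambda q:np.concatenate([proj(c,c2w(q,X))-u for c,u,X in body]+[proj(c,c2w(q,lid(q[3],*X)))-u for c,u,X in ld])
r=least_squares(f,[.6,-.02,np.arctan2(a[1]-b[1],a[0]-b[0])-np.pi/2,.5],x_scale=.1);q=r.x
print(q,np.round(r.fun,1))
for n,X in dict(keeper=(-.1035,0,.125),latch=(-.109,0,.09),front=(-.09,0,.11)).items(): print(n,c2w(q,X))
print('lid_edge',c2w(q,lid(q[3],-90,0,150)))
for n,u in dict(fl1=(82,450),fl2=(165,375),fl3=(163,440),fl4=(645,368),beaker=(640,272)).items():print(n,cast(t,T(*u),.03))
E
```

```text
[0.5875464  0.04294406 0.11      ] [ 0.64991204 -0.18603665  0.11      ] 0.2373218032462348
[ 0.70411468 -0.05103828  0.24693354  0.67160537] [-0.1  0.   1.2  1.3 -3.   0.1  0.5  1.9  2.1  3.6 -0.5 -1.8  1.  -1.8
  6.5 -1.4 -1.5 -0.4  2.1 -0. ]
keeper [ 0.60375419 -0.07633696  0.125     ]
latch [ 0.59842103 -0.07768134  0.09      ]
front [ 0.61684469 -0.07303713  0.11      ]
lid_edge [ 0.67888538 -0.05739804  0.25331678]
fl1 [0.55035571 0.17284393 0.03      ]
fl2 [0.60812519 0.11196423 0.03      ]
fl3 [0.55884829 0.11246492 0.03      ]
fl4 [ 0.61943269 -0.25044702  0.03      ]
beaker [ 0.69333882 -0.24753337  0.03      ]
```

```bash
python3 - <<'E'
from h import *
t=snapshot("top"); s=snapshot("scene")
T=lambda u,v:np.array([u/4+190-.4,v/4+70-.4]); S=lambda u,v:np.array([u/3.5+225-.4,v/3.5+150-.4])
body=[(t,T(258,387),(-.09,.12,.11)),(t,T(583,305),(-.09,-.12,.11)),(s,S(78,432),(-.09,-.12,.11))]
ld=[(t,T(235,243),(-90,120,150)),(t,T(605,150),(-90,-120,150)),(t,T(192,103),(90,120,150)),(t,T(520,28),(90,-120,150)),(s,S(172,380),(-90,-120,150)),(s,S(275,65),(-90,120,150)),(s,S(440,207),(90,120,150))]
f=lambda q:np.concatenate([proj(c,c2w(q,X))-u for c,u,X in body]+[proj(c,c2w(q,lid(q[3],*X)))-u for c,u,X in ld])
r=least_squares(f,[.7,-.05,.25,.5],x_scale=.1,loss='soft_l1');q=r.x
print(q,np.round(f(q),1))
for n,X in dict(keeper=(-.1035,0,.125),latch=(-.109,0,.09)).items(): print(n,c2w(q,X))
o=telemetry.get_obs()
for d in(150,165): 
  for k in np.linspace(q[3],0,4): 
    w=c2w(q,lid(k,90-d,0,150)); print(d,round(k,2),w)
from scipy.spatial.transform import Rotation as Ro
print(Ro.from_euler('xyz',o['ee_rot']).as_matrix().round(2),o['tool_pos'])
E
```

```text
[ 0.70499141 -0.05030138  0.26467869  0.70507023] [ 0.3  0.3  1.3  0.2 -1.9  0.9  0.1  0.1  1.6  0.1 -1.4 -1.4 -0.3 -2.9
 -0.4 -3.1  0.2 -1.   2.2 -0.7]
keeper [ 0.60509563 -0.07737689  0.125     ]
latch [ 0.59978716 -0.07881568  0.09      ]
150 0.71 [ 0.70662119 -0.04985964  0.23767574]
150 0.47 [ 0.68026847 -0.05700222  0.21360109]
150 0.24 [ 0.66005114 -0.06248188  0.18383022]
150 0.0 [ 0.64708081 -0.06599733  0.15      ]
165 0.71 [ 0.69559551 -0.05284802  0.24739705]
165 0.47 [ 0.66736096 -0.06050064  0.22039501]
165 0.24 [ 0.6459715  -0.06629799  0.1873232 ]
165 0.0 [ 0.63260317 -0.06992131  0.15      ]
[[-0.94  0.34 -0.  ]
 [ 0.34  0.94 -0.  ]
 [ 0.   -0.   -1.  ]] [0.18640577 0.51741745 0.40430632]
```

```bash
cat >> h.py <<'E'
from scipy.spatial.transform import Rotation as Ro
def goto(tip,yaw_case):  # shift in tool units to bring fingertips to tip, turn to align tool y with case y
    o=telemetry.get_obs(); M=Ro.from_euler('xyz',o['ee_rot']).as_matrix()
    d=M.T@(np.asarray(tip)+[0,0,.199]-o['tool_pos'])/.05
    ty=np.arctan2(M[1,1],M[0,1]); print(np.round(d,3),'turn',round(-np.degrees(yaw_case+np.pi/2-ty)/10,3),'q',np.round(o['joint_positions'],2),'t',o['time'])
E
python3 - <<'E'
from h import *
goto((.70,-.052,.29),.26)
E
```

```text
[-13.524  -7.234  -1.69 ] turn -3.471 q [ 1.12  0.09  1.37 -0.    1.68 -0.1 ] t 0.3
```

Call:
apply_moves(
  moves=[
    [[-0.5,-0.3,-0.6,-0.35,0.5],[-1.3,-0.7,-1.2,-0.7,1],[-2.1,-1.1,-1.7,-1.05,1],[-2.9,-1.55,-1.7,-1.4,1],[-3.7,-2,-1.7,-1.75,1],[-4.5,-2.4,-1.7,-2.1,1],[-5.3,-2.8,-1.7,-2.45,1],[-6.1,-3.3,-1.7,-2.8,1],[-6.9,-3.7,-1.7,-3.15,1],[-7.6,-4.1,-1.7,-3.47,1]],
  ],
)

```text
time: 1.55
tool_pos: [0.4754, 0.1944, 0.4896]
ee_rot: [3.142, 0.0, -2.88]
wrist_force: [0.5, -0.4, 0.1]
width: 0.0005
finger_force: 0.0
```

```bash
python3 - <<'E'
from h import *
goto((.70,-.052,.29),.26)
E
```

```text
[-3.068 -5.921  0.012] turn 0.007 q [ 0.28  0.    1.29  0.    1.85 -1.55] t 1.55
```

Call:
apply_moves(
  moves=[
    [[-0.5,-1,0,0,1],[-1,-2,0,0,1],[-1.5,-3,0,0,1],[-2,-4,0,0,1],[-2.5,-5,0,0,1],[-3.07,-5.9,0,0,1],[-3.07,-5.9,0,0,1]],
  ],
)

```text
time: 2.42
tool_pos: [0.7014, -0.0533, 0.4845]
ee_rot: [3.14, -0.006, -2.886]
wrist_force: [-0.9, 0.4, -1.2]
width: 0.0005
finger_force: 0.0
```

```bash
python3 - <<'E'
from h import *
goto((.70,-.052,.26),.26)
for n in ("wrist",):
    s=snapshot(n); cv2.imwrite(f"pics/w0.png",cv2.cvtColor(s["image"],cv2.COLOR_RGB2BGR)); print(s["fovy"],'C',np.round(-s["R"].T@s["t"],3),s["R"].round(2).tolist())
E
```

```text
[0.017 0.032 0.511] turn -0.026 q [-0.16  0.46  0.75 -0.    1.93 -1.98] t 2.425
59.411059536161986 C [ 0.62  -0.075  0.464] [[-0.25, 0.97, 0.0], [0.93, 0.24, 0.28], [0.27, 0.07, -0.96]]
```

View pics/w0.png

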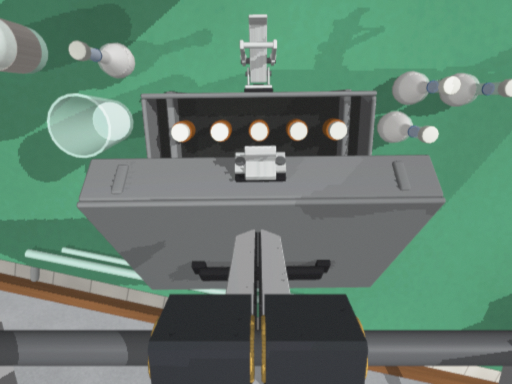

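Wrist view: front rim corners at (144,95) and (374,95), latch centred on column 259 (rows 15–90), keeper at (260,163), lid's top front edge at row 202 (columns 82–442). The fingertips end at about (258,235), on the middle of the lid.

```bash
python3 - <<'E'
from h import *
s=snapshot("wrist")
a=cast(s,(374,95),.11);b=cast(s,(144,95),.11);d=a-b
print(a,b,np.linalg.norm(d),(a+b)/2)
yaw=np.arctan2(d[1],d[0])-np.pi/2; print('yaw',yaw)
p0=(a+b)/2; q=[p0[0]+.09*np.cos(yaw),p0[1]+.09*np.sin(yaw),yaw]; print(q)
for k in (.6,.65,.7,.75): print(k,[proj(s,c2w(q,lid(k,-90,y,150))).round(0) for y in (-120,120)])
for n,u in dict(f1=(116,60),f4=(410,87),f3=(458,88),f2=(396,127),beaker=(80,125)).items(): print(n,cast(s,u,.03).round(3))
E
```

```text
[0.5862368  0.04072785 0.11      ] [ 0.64574883 -0.1849136   0.11      ] 0.2333575435290548 [ 0.61599282 -0.07209288  0.11      ]
yaw 0.25787366456269134
[np.float64(0.7030169153964445), np.float64(-0.04914061641772345), np.float64(0.25787366456269134)]
0.6 [array([ 82., 177.]), array([438., 177.])]
0.65 [array([ 79., 190.]), array([441., 189.])]
0.7 [array([ 76., 203.]), array([444., 202.])]
0.75 [array([ 74., 216.]), array([447., 216.])]
f1 [ 0.62  -0.249  0.03 ]
f4 [0.559 0.106 0.03 ]
f3 [0.545 0.164 0.03 ]
f2 [0.609 0.107 0.03 ]
beaker [ 0.709 -0.283  0.03 ]
```

Call:
apply_moves(
  moves=[
    [[0.03,0.06,0.5,0,1],[0.06,0.06,0.8,0,1],[0.2,0.06,1.0,0,1],[0.32,0.06,1.11,0,1],[0.44,0.06,1.22,0,1],[0.55,0.06,1.34,0,1],[0.66,0.06,1.47,0,1],[0.77,0.06,1.6,0,1],[0.86,0.06,1.73,0,1],[0.95,0.06,1.87,0,1]],
  ],
)

```text
time: 3.78
tool_pos: [0.6517, -0.0593, 0.3954]
ee_rot: [3.141, -0.0, -2.882]
wrist_force: [1.3, 2.0, 1.7]
width: 0.0003
finger_force: 0.9
```

Call:
apply_moves(
  moves=[
    [[0.08,0,0.14,0,1],[0.16,0,0.29,0,1],[0.22,0,0.44,0,1],[0.28,0,0.58,0,1],[0.33,0,0.7,0,1],[0.36,0,0.8,0,1],[0.38,0,0.88,0,1]],
  ],
)

```text
time: 4.65
tool_pos: [0.6334, -0.0643, 0.3519]
ee_rot: [-3.141, -0.0, -2.882]
wrist_force: [0.5, -1.4, 2.1]
width: 0.0003
finger_force: 0.7
```

Call:
apply_moves(
  moves=[
    [[0,0,0.03,0,1],[0,0,0.06,0,1],[0,0,0.09,0,1],[0,0,0.09,0,1]],
  ],
)

```text
time: 5.15
tool_pos: [0.633, -0.0642, 0.3495]
ee_rot: [-3.141, -0.0, -2.882]
wrist_force: [-4.3, 0.3, 6.5]
width: 0.0004
finger_force: 3.4
```

Call:
apply_moves(
  moves=[
    [[0,0,0.03,0,1],[0,0,0.03,0,1],[0,0,-0.5,0,1],[0,0,-1.3,0,0.7],[0.3,0,-1.6,0,0.4],[0.6,0,-1.6,0,0.4],[0.6,0,-1.6,0,0.4],[0.6,0,-1.6,0,0.4]],
  ],
)

```text
time: 6.15
tool_pos: [0.6044, -0.0718, 0.4266]
ee_rot: [3.141, -0.001, -2.882]
wrist_force: [0.7, 0.2, -0.7]
width: 0.0472
finger_force: 0.0
```

```bash
python3 - <<'E'
from h import *
s=snapshot("wrist"); cv2.imwrite("pics/w1.png",cv2.cvtColor(s["image"],cv2.COLOR_RGB2BGR)); o=telemetry.get_obs();print(o['tool_pos'],o['width'],'C',-s["R"].T@s["t"])
E
```

```text
[ 0.60458606 -0.07173531  0.4266123 ] 0.05107884996899517 C [ 0.52305667 -0.09417811  0.40611932]
```

View pics/w1.png

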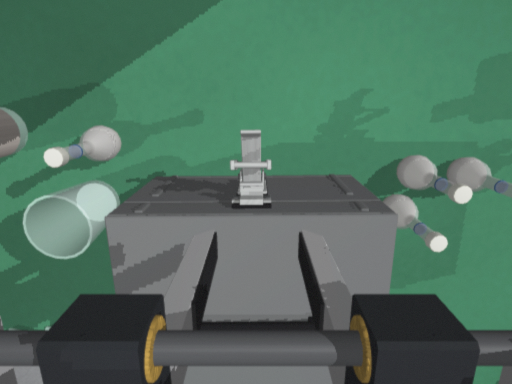

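Wrist view: lid shut, its top front edge at row 213 (columns 120–393). The keeper is at (252,203), the claw's bar spans (231–270,165), and the lever tab is at (250,132). The fingers are open to about 50 mm.

```bash
python3 - <<'E'
from h import *
s=snapshot("wrist")
a=cast(s,(393.5,213),.15);b=cast(s,(120,213.5),.15);d=a-b;m=(a+b)/2
yaw=np.arctan2(d[1],d[0])-np.pi/2; print(np.linalg.norm(d),m,'yaw',yaw)
q=[m[0]+.09*np.cos(yaw),m[1]+.09*np.sin(yaw),yaw];print('q',q)
q=[.704,-.0495,.259]
def inv(w): 
    c,n=np.cos(q[2]),np.sin(q[2]);x,y=w[0]-q[0],w[1]-q[1]; return np.round([c*x+n*y,-n*x+c*y,w[2]],4)
print('edge',inv(m)); print('bar',inv(cast(s,(251,165),.141)),inv(cast(s,(232,165),.141)),inv(cast(s,(270,165),.141)))
print('tab',inv(cast(s,(250,132),.119)),'keeper',inv(cast(s,(252,203),.127)))
o=telemetry.get_obs(); print('tip',inv(o['tool_pos']-[0,0,.199]), o['joint_positions'],o['width'],o['wrist_force'])
E
```

```text
0.2204620816472876 [ 0.61093882 -0.07131117  0.15      ] yaw 0.26191217598953154
q [np.float64(0.6978695122373819), np.float64(-0.04800765343489821), np.float64(0.26191217598953154)]
edge [-0.0955  0.0028  0.15  ]
bar [-0.1332 -0.0019  0.141 ] [-0.1332 -0.0171  0.141 ] [-0.1333  0.0133  0.141 ]
tab [-0.1571 -0.003   0.119 ] keeper [-0.0969 -0.0014  0.127 ]
tip [-0.1017  0.004   0.2277] [-2.11178850e-01  2.17396579e-01  1.17985954e+00  2.20149555e-04
  1.74578503e+00 -2.04188990e+00] 0.05427806066805814 [0.00487684 0.13202982 0.12516338]
```

```bash
python3 - <<'E'
from h import *
s=snapshot("wrist"); q=[.704,-.0495,.259]
for z in(0,.11,.15): print(z,[proj(s,c2w(q,(-.09,y,z))).round(1) for y in(-.12,.12)])
print('bar',[proj(s,c2w(q,(-.1285,y,.141))).round(1) for y in(-.0165,.0165)])
print('keep',proj(s,c2w(q,(-.1035,0,.1285))).round(1))
print(s["fovy"],s["cx"],s["cy"])
im=cv2.cvtColor(s["image"],cv2.COLOR_RGB2BGR)[110:250,100:410]
cv2.imwrite("pics/w1c.png",cv2.resize(im,None,fx=2.5,fy=2.5,interpolation=cv2.INTER_CUBIC))
E
```

```text
0 [array([157.8, 176.8]), array([351.6, 177. ])]
0.11 [array([124.1, 204.1]), array([383.6, 204.4])]
0.15 [array([105.3, 219.3]), array([401.3, 219.6])]
bar [array([232.9, 170.6]), array([273.9, 170.6])]
keep [253.6 196. ]
59.411059536161986 257.4286456413869 195.06835021029121
```

View pics/w1c.png

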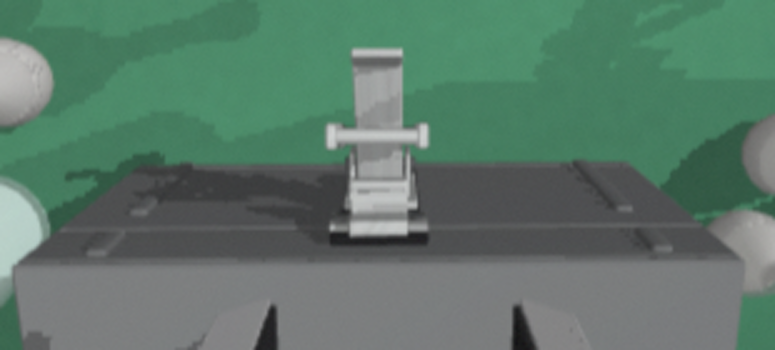

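Crop: the bar spans (327–428,135), the tab is at (378,52), the keeper at (378,225), and the base edge is at row 163. The predictions agree to within about 2 mm, with the case about 2.5 mm nearer and 2 mm to −y. I'll lower the closed fingers just outside the bar and swing the claw in.

Call:
apply_moves(
  moves=[
    [[0.4,-0.12,0,0,1],[0.9,-0.12,0.2,0,1],[0.9,-0.12,0.8,0,1],[0.9,-0.12,1.2,0,1],[0.9,-0.12,1.35,0,1],[0.9,-0.12,1.35,0,1],[0.9,-0.12,1.35,0,1]],
  ],
)

```text
time: 7.18
tool_pos: [0.563, -0.0891, 0.3613]
ee_rot: [-3.141, 0.002, -2.882]
wrist_force: [-0.4, 0.8, 0.3]
width: 0.0006
finger_force: 0.0
```

```bash
cat >> h.py <<'E'
Q=[.7021,-.0521,.259]
def inv(w):
    c,n=np.cos(Q[2]),np.sin(Q[2]);x,y=w[0]-Q[0],w[1]-Q[1]; return np.round([-90-1e3*(c*x+n*y),1e3*(-n*x+c*y),1e3*w[2]],1)  # (out,y,z) mm
def tip():
    o=telemetry.get_obs(); c,n=np.cos(Q[2]),np.sin(Q[2]); f=o['wrist_force']
    print('tip out,y,z',inv(o['tool_pos']-[0,0,.199]),'F in,y,z',np.round([c*f[0]+n*f[1],-n*f[0]+c*f[1],f[2]],1),'w',round(o['width'],4),'t',o['time'])
E
python3 - <<'E'
from h import *
tip(); s=snapshot("wrist"); cv2.imwrite("pics/w2.png",cv2.cvtColor(s["image"],cv2.COLOR_RGB2BGR))
E
```

```text
tip out,y,z [ 54.   -0.2 162.3] F in,y,z [-0.2  0.9  0.3] w 0.0006 t 7.175
```

View pics/w2.png

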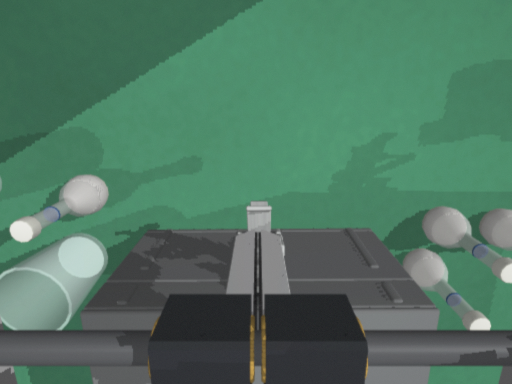

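Wrist view: the closed fingers (columns 230–287, tip edge at row 233) are centred on the latch, with the lever tab at (260,207) just outside them. A bit of the bar's end shows at (282,249).

```bash
python3 - <<'E'
from h import *
s=snapshot("wrist")
print('finger outer edge',inv(cast(s,(259,233),.1623)),'L,R',inv(cast(s,(236,234),.1623)),inv(cast(s,(283,234),.1623)),'barend',inv(cast(s,(282,249),.141)),'tab',inv(cast(s,(260,204),.134)),inv(cast(s,(260,209),.134)))
E
```

```text
finger outer edge [ 62.6  -0.4 162.3] L,R [ 61.9 -13.5 162.3] [ 62.   13.4 162.3] barend [ 42.3  14.7 141. ] tab [ 70.8   0.4 134. ] [ 67.4   0.4 134. ]
```

Call:
apply_moves(
  moves=[
    [[0,0,0.25,0,1],[0,0,0.46,0,1],[0,0,0.46,0,1],[-0.1,0,0.46,0,1],[-0.2,0,0.46,0,1],[-0.3,0,0.47,0,1],[-0.4,0,0.5,0,1],[-0.5,0,0.51,0,1],[-0.57,0,0.52,0,1],[-0.57,0,0.52,0,1]],
  ],
)

```text
time: 8.52
tool_pos: [0.5904, -0.0817, 0.334]
ee_rot: [3.141, -0.0, -2.882]
wrist_force: [-0.4, 0.4, 0.4]
width: 0.0003
finger_force: 0.0
```

```bash
python3 - <<'E'
from h import *
tip(); s=snapshot("wrist"); a=cv2.cvtColor(s["image"],cv2.COLOR_RGB2BGR)[130:300,150:370]
s=snapshot("scene"); b=cv2.cvtColor(s["image"],cv2.COLOR_RGB2BGR)[170:280,200:320]
r=lambda x:cv2.resize(x,(400,int(400*x.shape[0]/x.shape[1])),interpolation=cv2.INTER_CUBIC)
a,b=r(a),r(b); h=min(len(a),len(b)); cv2.imwrite("pics/w3.png",np.hstack([a[:h],b[:h]]))
E
```

```text
tip out,y,z [ 25.6  -0.  135. ] F in,y,z [-0.3  0.5  0.4] w 0.0003 t 8.525
```

View pics/w3.png

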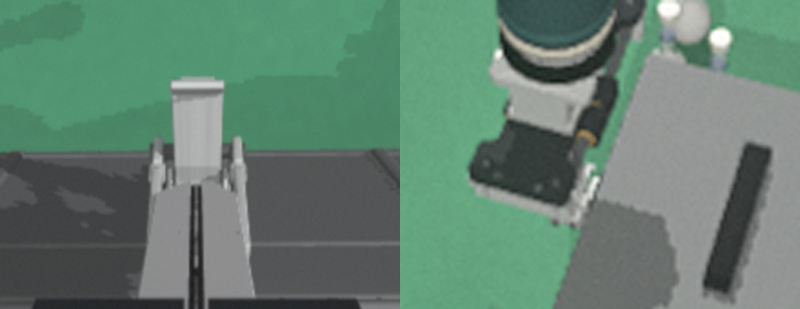

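The claw straps now flank the finger, which points to the bar having swung in behind it. The lever tab hasn't moved (crop row 80). I'll lift clear and measure the bar.

Call:
apply_moves(
  moves=[
    [[0.02,0,-0.3,0,1],[0,0,-0.8,0,1],[-0.5,0,-1,0,1],[-0.9,0,-1,0,1],[-0.9,0,-1,0,1],[-0.9,0,-1,0,1]],
  ],
)

```text
time: 9.38
tool_pos: [0.6332, -0.0704, 0.3846]
ee_rot: [-3.141, -0.0, -2.882]
wrist_force: [0.1, -0.5, -0.2]
width: 0.0002
finger_force: 0.0
```

```bash
python3 - <<'E'
from h import *
tip(); s=snapshot("wrist"); im=s["image"].astype(int); hsv=cv2.cvtColor(s["image"],cv2.COLOR_RGB2HSV)
for o,z in((13.5,137),(13.5,128),(41,141),(21,128),(0,150)):
    print(o,z,proj(s,c2w(Q,(-.09-o/1e3,0,z/1e3))).round(1))
m=((hsv[...,1]<40)&(hsv[...,2]>125))
for r in range(110,225,3):
    c=np.flatnonzero(m[r,200:310]); v=hsv[r,[240,248,254,258,262,268,276],2]
    print(r,(c.min()+200,c.max()+200,len(c)) if len(c) else '-',v)
E
```

```text
tip out,y,z [-18.7  -0.  185.6] F in,y,z [-0.1 -0.5 -0.2] w 0.0002 t 9.375
13.5 137 [258.9 174.3]
13.5 128 [258.8 171.5]
41 141 [259.  134.8]
21 128 [258.8 161.2]
0 150 [258.9 198.5]
110 (np.int64(247), np.int64(269), 23) [141 164 163 168 164 165 142]
113 (np.int64(247), np.int64(269), 23) [140 164 162 168 163 164 141]
116 (np.int64(247), np.int64(269), 23) [142 164 162 168 164 165 142]
119 (np.int64(247), np.int64(269), 23) [143 162 161 168 164 166 143]
122 (np.int64(247), np.int64(269), 23) [142 162 160 166 164 166 143]
125 (np.int64(247), np.int64(269), 23) [143 161 162 168 163 166 129]
128 (np.int64(248), np.int64(269), 22) [143 158 161 167 162 166 129]
131 (np.int64(248), np.int64(269), 22) [140 157 161 168 164 167 130]
134 (np.int64(248), np.int64(279), 26) [111 153 162 168 163 166 143]
137 (np.int64(248), np.int64(279), 26) [116 147 161 168 163 165 143]
140 (np.int64(238), np.int64(279), 30) [177 144 162 167 163 164 150]
143 (np.int64(238), np.int64(280), 33) [164 137 153 160 153 164 142]
146 (np.int64(236), np.int64(281), 34) [160 118 142 147 144 144 123]
149 (np.int64(236), 
[... 889 characters left out ...]
1 82]
194 - [92 93 95 96 97 97 99]
197 - [117 116 115 117 117 118 120]
200 (np.int64(200), np.int64(307), 108) [129 129 129 129 128 129 128]
203 (np.int64(200), np.int64(306), 107) [129 128 128 129 129 129 129]
206 (np.int64(200), np.int64(306), 107) [129 128 129 129 128 128 129]
209 (np.int64(200), np.int64(304), 105) [129 129 129 129 128 129 129]
212 (np.int64(200), np.int64(303), 104) [129 128 128 129 128 129 128]
215 (np.int64(200), np.int64(307), 108) [128 129 128 129 129 129 128]
218 (np.int64(200), np.int64(305), 106) [129 128 128 130 127 128 127]
221 (np.int64(200), np.int64(305), 105) [129 130 128 129 128 128 127]
224 (np.int64(200), np.int64(309), 110) [127 128 128 129 128 129 126]
```

The bar's full-width band is at rows 170–174 (columns 235–282), so it sits about 15 out, just behind the lip. Next I press it down from above.

Call:
apply_moves(
  moves=[
    [[0.4,0,0,0,1],[0.7,0,0.1,0,1],[0.7,0,0.5,0,1],[0.7,0,0.8,0,1],[0.7,0,0.9,0,1],[0.7,0,0.93,0,1],[0.7,0,0.96,0,1],[0.7,0,0.99,0,1],[0.7,0,0.99,0,1]],
  ],
)

```text
time: 10.55
tool_pos: [0.6, -0.0792, 0.3353]
ee_rot: [-3.141, 0.001, -2.882]
wrist_force: [0.9, 0.7, 1.0]
width: 0.0005
finger_force: 0.9
```

```bash
python3 -c "
from h import *
tip()"
```

```text
tip out,y,z [ 15.6  -0.  136.3] F in,y,z [1.  0.4 1. ] w 0.0005 t 10.55
```

Light contact at 1 N, so the bar is being carried down. I'll continue slowly.

Call:
apply_moves(
  moves=[
    [[0,0,0.02,0,1],[0,0,0.04,0,1],[0,0,0.06,0,1],[0,0,0.06,0,1]],
  ],
)

```text
time: 11.05
tool_pos: [0.5998, -0.0792, 0.3333]
ee_rot: [-3.141, 0.002, -2.882]
wrist_force: [-1.9, 0.8, 7.2]
width: 0.0005
finger_force: 3.3
```

Call:
apply_moves(
  moves=[
    [[0,0,0.02,0,1],[0,0,0.03,0,1],[0,0,0.04,0,1],[0,0,0.04,0,1]],
  ],
)

```text
time: 11.55
tool_pos: [0.5997, -0.0791, 0.333]
ee_rot: [-3.14, 0.003, -2.882]
wrist_force: [-2.7, 2.0, 11.8]
width: 0.0004
finger_force: 5.8
```

Firm stop at tip z=134: the bar is either on a high ledge or on the lip. I'll check where it sits.

Call:
apply_moves(
  moves=[
    [[0,0,-0.2,0,1],[0,0,-0.6,0,1],[-0.3,0,-1.0,0,1],[-0.7,0,-1.13,0,1],[-0.7,0,-1.13,0,1],[-0.7,0,-1.13,0,1]],
  ],
)

```text
time: 12.3
tool_pos: [0.6333, -0.0704, 0.3849]
ee_rot: [3.141, -0.003, -2.882]
wrist_force: [-0.2, 0.9, 0.2]
width: 0.0006
finger_force: 0.0
```

```bash
python3 - <<'E'
from h import *
tip(); s=snapshot("wrist"); hsv=cv2.cvtColor(s["image"],cv2.COLOR_RGB2HSV)
for o,z in((13.5,131.5),(13.5,127.5),(19.5,128.5),(19.5,133),(9,140),(0,150)):
    print(o,z,proj(s,c2w(Q,(-.09-o/1e3,0,z/1e3))).round(1))
for r in range(100,192,2): print(r,hsv[r,[234,238,242,246,250,258,266,270,274,278,282],2])
cv2.imwrite("pics/w4.png",cv2.resize(cv2.cvtColor(s["image"],cv2.COLOR_RGB2BGR)[70:210,190:330],None,fx=4,fy=4,interpolation=cv2.INTER_CUBIC))
E
```

```text
tip out,y,z [-1.880e+01 -1.000e-01  1.859e+02] F in,y,z [0.  1.  0.2] w 0.0006 t 12.3
13.5 131.5 [258.6 173.3]
13.5 127.5 [258.6 172.1]
19.5 128.5 [258.6 164.2]
19.5 133 [258.6 165.4]
9 140 [258.6 182.4]
0 150 [258.7 199.2]
100 [138 138 142 143 182 189 191 145 141 142 142]
102 [138 140 141 144 181 190 189 144 141 141 143]
104 [139 140 141 144 182 190 190 144 142 141 141]
106 [140 140 141 143 182 190 190 142 141 141 143]
108 [140 141 140 140 181 189 189 141 140 141 141]
110 [141 138 137 138 182 190 189 141 139 142 140]
112 [141 139 138 138 183 190 190 142 141 143 142]
114 [141 141 141 138 182 190 190 143 141 143 143]
116 [142 139 141 140 182 191 189 141 140 142 142]
118 [141 141 141 140 183 189 190 141 141 143 142]
120 [141 140 142 140 182 190 191 140 142 143 142]
122 [140 139 142 142 181 191 190 144 142 144 142]
124 [139 142 142 142 183 189 190 143 142 142 128]
126 [141 141 143 140 181 188 190 143 130 129 129]
128 [140 141 143 141 182 189 189 130 128 126 128]
130 [141 142 144 139 182 189 189 129 126 128 129]
132 [142 130 131 134 181 190 190 128 120 159 126]
134 [142 121 104 113 183 1
[... 690 characters left out ...]
 183 183 182 184 181  83 159  88]
164 [ 65 162  66 166 126 155 192 173  97 159  94]
166 [ 67 164  64 173 153 175 170 151 116 157  98]
168 [ 68 164  75 174 177 177 169 127 124 154  99]
170 [ 70 166 128 158 161 161 144 143 136 152 106]
172 [ 75 188 187 190 190 191 190 190 184 165 120]
174 [ 71 170 188 190 192 192 195 194 193 155 109]
176 [ 69 170 147 148 146 147 150 149 142 158  99]
178 [ 65 162  69 150 154 155 161 161  79 152  97]
180 [ 70 131 105 194 197 198 202 199 119 138 108]
182 [ 80 140 140 192 196 197 199 197 166 168 123]
184 [ 63  56  56 179 180 163 162 165  55  58  74]
186 [61 38 36 62 61 49 48 47 35 38 57]
188 [61 35 35 36 35 39 38 36 37 36 54]
190 [79 61 61 61 60 66 63 64 64 65 79]
```

The bar is at row 173.5, where I'd predict 173.3 for the groove (13.5 out, z=131.5). The lip is at rows 160–168, so the bar is seated behind it and the ledge is at about z=129. Next is the lever.

Call:
apply_moves(
  moves=[
    [[0.6,0,0,0,1],[1.2,0,0,0,1],[1.56,0,0.4,0,1],[1.56,0,1,0,1],[1.56,0,1.4,0,1],[1.56,0,1.55,0,1],[1.56,0,1.65,0,1],[1.56,0,1.65,0,1]],
  ],
)

```text
time: 13.35
tool_pos: [0.5583, -0.0903, 0.3041]
ee_rot: [-3.141, 0.0, -2.882]
wrist_force: [0.5, 0.6, 0.3]
width: 0.0003
finger_force: 0.0
```

```bash
python3 -c "
from h import *
tip()"
```

```text
tip out,y,z [ 5.880e+01 -1.000e-01  1.051e+02] F in,y,z [0.6 0.5 0.3] w 0.0003 t 13.35
```

Call:
apply_moves(
  moves=[
    [[0,0,0.08,0,1],[0,0,0.15,0,1],[0.01,0,0.22,0,1],[0.02,0,0.28,0,1],[0.01,0,0.35,0,1],[0,0,0.41,0,1],[0,0,0.41,0,1]],
  ],
)

```text
time: 14.22
tool_pos: [0.5582, -0.0902, 0.2826]
ee_rot: [3.141, -0.001, -2.882]
wrist_force: [0.7, 0.1, -0.3]
width: 0.0003
finger_force: 0.0
```

```bash
python3 -c "
from h import *
tip()"
```

```text
tip out,y,z [58.9  0.  83.6] F in,y,z [ 0.7 -0.1 -0.3] w 0.0003 t 14.225
```

```bash
python3 - <<'E'
from h import *
s=snapshot("wrist"); hsv=cv2.cvtColor(s["image"],cv2.COLOR_RGB2HSV)
for f in (1.66,1.5,1.3,1.1,.9,.7,.5):
    d=np.array([np.sin(f),-np.cos(f)]);n=np.array([np.cos(f),np.sin(f)])
    print(f,[proj(s,c2w(Q,(-.09-P[0]/1e3,0,P[1]/1e3))).round(0) for P in [np.array([19,90])+a*d+b*n for a,b in((60,17),(50,9),(0,9))]])
m=((hsv[...,1]<40)&(hsv[...,2]>110))
for r in range(120,260,4):
    c=np.flatnonzero(m[r,200:320]); print(r,(c.min()+200,c.max()+200,len(c)) if len(c) else '-',hsv[r,259,2])
cv2.imwrite("pics/w5.png",cv2.resize(cv2.cvtColor(s["image"],cv2.COLOR_RGB2BGR)[100:300,150:370],None,fx=3,fy=3,interpolation=cv2.INTER_CUBIC))
E
```

```text
1.66 [array([259., 238.]), array([259., 248.]), array([259., 325.])]
1.5 [array([259., 226.]), array([259., 239.]), array([259., 322.])]
1.3 [array([259., 215.]), array([259., 232.]), array([259., 319.])]
1.1 [array([259., 210.]), array([259., 228.]), array([259., 316.])]
0.9 [array([259., 209.]), array([259., 228.]), array([259., 313.])]
0.7 [array([259., 212.]), array([258., 231.]), array([259., 310.])]
0.5 [array([258., 218.]), array([258., 237.]), array([259., 306.])]
120 - 139
124 - 140
128 - 136
132 - 138
136 - 142
140 - 142
144 - 140
148 - 140
152 - 141
156 - 141
160 - 141
164 - 141
168 - 142
172 - 141
176 - 140
180 - 140
184 - 142
188 - 142
192 - 141
196 - 140
200 - 140
204 - 142
208 (np.int64(261), np.int64(264), 2) 140
212 (np.int64(244), np.int64(271), 28) 183
216 (np.int64(244), np.int64(271), 28) 187
220 (np.int64(244), np.int64(271), 28) 182
224 (np.int64(244), np.int64(271), 28) 184
228 (np.int64(244), np.int64(271), 28) 199
232 (np.int64(244), np.int64(271), 24) 108
236 (np.int64(236), np.int64(279), 40) 55
240 (np.int64(235), np.int64(280), 41) 55
244 (np.int64(234), np.int64(281), 42) 53
248 (np.int64(234), np.int64(281), 41) 54
252 (np.int64(233), np.int64(282), 42) 49
256 (np.int64(232), np.int64(283), 44) 51
```

The tab's band at rows 210–230 matches the lever at about 1.1 rad, so it's following the finger. I'll carry on along the arc.

Call:
apply_moves(
  moves=[
    [[-0.01,0,0.06,0,1],[-0.03,0,0.11,0,1],[-0.06,0,0.17,0,1],[-0.09,0,0.22,0,1],[-0.13,0,0.27,0,1],[-0.17,0,0.32,0,1],[-0.17,0,0.32,0,1]],
  ],
)

```text
time: 15.15
tool_pos: [0.5666, -0.088, 0.2667]
ee_rot: [3.141, -0.0, -2.882]
wrist_force: [0.2, -0.5, -0.6]
width: 0.0005
finger_force: 0.3
```

```bash
python3 -c "
from h import *
tip()"
```

```text
tip out,y,z [50.2  0.  67.7] F in,y,z [ 0.1 -0.5 -0.6] w 0.0005 t 15.15
```

No spring load by about 0.5 rad. With the ledge at 129 it should have taken up long before that, so the bar may have slipped off. I'll back off and check.

Call:
apply_moves(
  moves=[
    [[0.1,0,-0.5,0,1],[0.1,0,-1.2,0,1],[0,0,-1.9,0,1],[-0.3,0,-2.37,0,1],[-0.9,0,-2.37,0,1],[-1.38,0,-2.37,0,1],[-1.38,0,-2.37,0,1],[-1.38,0,-2.37,0,1]],
  ],
)

```text
time: 16.15
tool_pos: [0.6328, -0.0705, 0.3853]
ee_rot: [3.141, -0.001, -2.882]
wrist_force: [-0.5, 0.1, -0.7]
width: 0.0001
finger_force: 0.0
```

```bash
python3 - <<'E'
from h import *
tip(); s=snapshot("wrist"); hsv=cv2.cvtColor(s["image"],cv2.COLOR_RGB2HSV)
for r in range(90,192,2): print(r,hsv[r,[234,238,242,246,250,258,266,270,274,278,282],2])
cv2.imwrite("pics/w6.png",cv2.resize(cv2.cvtColor(s["image"],cv2.COLOR_RGB2BGR)[80:210,190:330],None,fx=4,fy=4,interpolation=cv2.INTER_CUBIC))
a=cv2.imread("pics/w4.png"); b=cv2.imread("pics/w6.png"); a=a[:len(b)]
cv2.imwrite("pics/w46.png",cv2.resize(np.hstack([a,b]),(800,int(800*b.shape[0]/(2*b.shape[1])))))
E
```

```text
tip out,y,z [-1.830e+01 -1.000e-01  1.863e+02] F in,y,z [-0.5  0.3 -0.7] w 0.0001 t 16.15
90 [139 139 138 138 143 141 140 140 143 141 143]
92 [139 138 139 140 143 144 141 139 144 143 142]
94 [138 138 140 141 142 142 141 142 144 144 143]
96 [138 139 141 142 141 140 143 143 143 143 146]
98 [138 139 142 142 141 139 143 143 144 143 145]
100 [137 137 142 143 142 141 143 143 142 143 143]
102 [139 140 142 143 170 173 172 144 142 142 143]
104 [141 141 141 143 196 198 195 142 142 143 144]
106 [142 140 142 140 199 200 198 143 142 142 143]
108 [141 143 141 141 194 195 193 141 141 143 144]
110 [142 139 139 139 198 200 197 141 139 143 144]
112 [141 140 141 139 199 200 196 143 142 143 144]
114 [143 141 143 140 178 169 167 141 139 143 143]
116 [144 142 143 142 164 165 167 140 139 143 143]
118 [142 142 143 141 163 165 169 140 142 144 141]
120 [142 142 142 142 159 164 167 142 142 144 144]
122 [139 141 143 143 159 164 166 142 143 143 143]
124 [140 142 143 142 159 165 166 143 143 143 131]
126 [142 143 144 143 160 165 164 138 130 132 129]
128 [142 149 143 143 159 166 162 128 128 160 129]
130 [142 200 14
[... 801 characters left out ...]
 187 184 183 184 183  85  81  82]
164 [ 63  62  62 174 135 168 193 193 105  79  81]
166 [ 65  64  64 191 189 192 193 193 118  81  81]
168 [ 63  64  71 195 199 198 199 198 122  80  81]
170 [ 64  64  99 190 193 186 184 185 127  80  81]
172 [ 63  63 118 189 191 173 173 173 184  81  81]
174 [ 65  63 107 175 166 165 160 160 141  79  81]
176 [ 64  65  60 124 126 124 127 124  64  68  81]
178 [ 63  81  84 155 160 159 164 157  80 101  83]
180 [ 68 112 118 194 200 200 203 200 138 140 113]
182 [ 76 133 132 195 196 198 200 200 154 156 120]
184 [ 62  46  44 167 166 160 163 171  48  46  64]
186 [62 37 38 52 49 46 44 50 36 35 55]
188 [62 35 38 35 39 38 35 34 36 37 56]
190 [79 60 64 64 63 64 63 65 65 67 80]
```

View pics/w46.png

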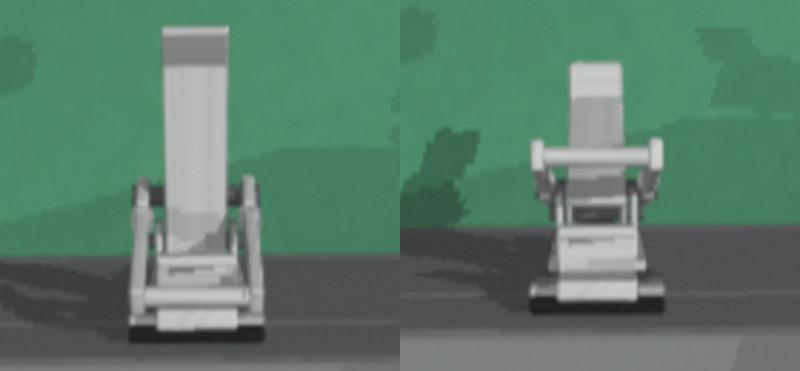

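Left is before and right is now. In the right half the bar sits at crop row 158, swung out, while the keeper at row 290 is empty. The finger must have landed on the keeper's back plate rather than pressing the bar to the ledge, so the claw was never hooked. To mend it I'll raise the lever by lifting the gripped claw, swing it in again, and press further out. First I'll locate the bar.

```bash
cat >> h.py <<'E'
def mech(f,lean):  # (out,z) of pin, bar, tab tip, tab root
    d=np.array([np.sin(f),-np.cos(f)]);n=np.array([np.cos(f),np.sin(f)]);P=np.array([19,90.])
    pin=P+13*d-1*n; return pin,pin+45.3*np.array([np.sin(lean),np.cos(lean)]),P+60*d+17*n,P+50*d+9*n
def pr(s,p,y=0): return proj(s,c2w(Q,(-.09-p[0]/1e3,y/1e3,p[1]/1e3)))
E
python3 - <<'E'
from h import *
s=snapshot("wrist")
for f in(.4,.5,.6,.7,.8):
  m=mech(f,.7); print(f,[pr(s,x).round(0)[1] for x in m[2:]])
for f in (.5,.6):
  for l in(.5,.6,.7,.8): m=mech(f,l); print(f,l,m[1].round(1),pr(s,m[1]).round(1),(pr(s,m[1],16.5)-pr(s,m[1],-16.5))[0].round(1))
print('plate/ledge/lip rows', [ (o,z,pr(s,(o,z)).round(1)[1]) for o,z in((9,134),(9,125),(18,125),(18,128.5),(21,128.5),(21,133))])
E
```

```text
0.4 [np.float64(105.0), np.float64(118.0)]
0.5 [np.float64(100.0), np.float64(113.0)]
0.6 [np.float64(95.0), np.float64(109.0)]
0.7 [np.float64(91.0), np.float64(105.0)]
0.8 [np.float64(87.0), np.float64(102.0)]
0.5 0.5 [ 46.1 117.9] [258.8 125. ] 45.8
0.5 0.6 [ 49.9 115.5] [258.8 119.3] 45.5
0.5 0.7 [ 53.5 112.8] [258.8 114. ] 45.2
0.5 0.8 [ 56.9 109.7] [258.8 109.1] 44.9
0.6 0.5 [ 47.2 118.5] [258.8 123.4] 45.9
0.6 0.6 [ 51.1 116.1] [258.8 117.7] 45.7
0.6 0.7 [ 54.7 113.4] [258.8 112.4] 45.4
0.6 0.8 [ 58.  110.3] [258.8 107.5] 45.0
plate/ledge/lip rows [(9, 134, np.float64(180.3)), (9, 125, np.float64(177.4)), (18, 125, np.float64(165.3)), (18, 128.5, np.float64(166.2)), (21, 128.5, np.float64(162.1)), (21, 133, np.float64(163.3))]
```

Tab rows 102–114 put the lever at about 0.48 rad. The bar at row 134 puts the claw leaning out by about 0.34, with the bar about 39 out at z 121. I'll grip the straps and lift the pin along its circle.

Call:
apply_moves(
  moves=[
    [[0.5,0,0,0,0.5],[1.09,0,0,0,0.5],[1.09,0,0.3,0,0.5],[1.09,0,0.6,0,0.5],[1.09,0,0.6,0,0.5],[1.09,0,0.9,0,0.5],[1.09,0,1.4,0,0.5],[1.09,0,1.83,0,0.5],[1.09,0,1.83,0,0.6],[1.09,0,1.83,0,0.7]],
  ],
)

```text
time: 17.5
tool_pos: [0.5807, -0.084, 0.2942]
ee_rot: [3.14, 0.0, -2.881]
wrist_force: [1.0, -0.3, -5.3]
width: 0.0326
finger_force: 30.0
```

Call:
apply_moves(
  moves=[
    [[0,0,0,0,0.75],[0,0,0,0,0.75],[0,0,0,0,0.75],[0,0,0,0,0.75]],
  ],
)

```text
time: 18.0
tool_pos: [0.5805, -0.0841, 0.2942]
ee_rot: [3.141, 0.0, -2.882]
wrist_force: [0.1, 2.6, -4.3]
width: 0.0328
finger_force: 30.0
```

```bash
python3 -c "
from h import *
tip()
for f in(.48,.8,1.1,1.4,1.7,2.0,2.1): print(f,(mech(f,0)[0]-mech(.48,0)[0]).round(1)/50)"
```

```text
tip out,y,z [35.7  0.2 95.2] F in,y,z [ 0.7  2.5 -4.3] w 0.0328 t 18.0
0.48 [0. 0.]
0.8 [0.07  0.044]
1.1 [0.12  0.104]
1.4 [0.15  0.176]
1.7 [0.158 0.254]
2.0 [0.142 0.33 ]
2.1 [0.132 0.354]
```

Call:
apply_moves(
  moves=[
    [[0.04,0,-0.02,0,0.75],[0.07,0,-0.044,0,0.75],[0.1,0,-0.075,0,0.75],[0.12,0,-0.104,0,0.75],[0.14,0,-0.14,0,0.75],[0.15,0,-0.176,0,0.75],[0.157,0,-0.215,0,0.75],[0.158,0,-0.254,0,0.75],[0.15,0,-0.3,0,0.75],[0.142,0,-0.335,0,0.75]],
  ],
)

```text
time: 19.25
tool_pos: [0.5737, -0.0861, 0.3107]
ee_rot: [3.141, -0.0, -2.882]
wrist_force: [2.3, 5.4, -7.2]
width: 0.0325
finger_force: 30.0
```

Call:
apply_moves(
  moves=[
    [[-0.005,0,-0.015,0,0.75],[-0.005,0,-0.015,0,0.75],[-0.005,0,-0.015,0,0.75]],
  ],
)

```text
time: 19.62
tool_pos: [0.574, -0.086, 0.3116]
ee_rot: [3.141, 0.0, -2.882]
wrist_force: [1.9, 5.1, -6.1]
width: 0.0328
finger_force: 30.0
```

```bash
python3 - <<'E'
from h import *
tip(); s=snapshot("wrist"); hsv=cv2.cvtColor(s["image"],cv2.COLOR_RGB2HSV)
for f in (1.5,1.7,1.9,2.0,2.1,2.2):
    m=mech(f,.34); print(f,[pr(s,x).round(0)[1] for x in m[1:]])
m=((hsv[...,1]<40)&(hsv[...,2]>110))
for r in range(160,260,3):
    c=np.flatnonzero(m[r,200:320]); print(r,(c.min()+200,c.max()+200,len(c)) if len(c) else '-',hsv[r,[250,259,266],2])
E
```

```text
tip out,y,z [4.250e+01 1.000e-01 1.126e+02] F in,y,z [ 3.1  4.5 -6.1] w 0.0328 t 19.625
1.5 [np.float64(255.0), np.float64(180.0), np.float64(194.0)]
1.7 [np.float64(257.0), np.float64(192.0), np.float64(203.0)]
1.9 [np.float64(260.0), np.float64(209.0), np.float64(215.0)]
2.0 [np.float64(261.0), np.float64(219.0), np.float64(222.0)]
2.1 [np.float64(263.0), np.float64(231.0), np.float64(230.0)]
2.2 [np.float64(266.0), np.float64(243.0), np.float64(239.0)]
160 - [145 145 145]
163 - [146 144 145]
166 - [144 144 145]
169 - [145 144 146]
172 - [145 144 145]
175 - [145 146 147]
178 - [146 145 146]
181 - [145 144 147]
184 - [145 146 147]
187 - [145 144 146]
190 - [145 145 146]
193 - [145 144 146]
196 - [145 145 144]
199 - [145 147 145]
202 - [145 146 132]
205 - [145 133 131]
208 - [133 131 130]
211 (np.int64(248), np.int64(268), 21) [149 152 149]
214 (np.int64(247), np.int64(268), 22) [173 171 162]
217 (np.int64(244), np.int64(272), 26) [169 169 164]
220 (np.int64(244), np.int64(272), 27) [166 168 162]
223 (np.int64(242), np.int64(274), 33) [190 178 176]
226 (np.int64(242), np.int64(273), 32) [187 167 166]
229 (np.int64(243), np.int64(273), 31) [128 148 144]
232 (np.int64(217), np.int64(298), 46) [145 149 144]
235 (np.int64(209), np.int64(306), 65) [145 151 144]
238 (np.int64(206), np.int64(313), 71) [145 150 145]
241 (np.int64(204), np.int64(312), 71) [144 148 133]
244 (np.int64(203), np.int64(312), 69) [143 135 113]
247 (np.int64(202), np.int64(313), 78) [117 117 113]
250 (np.int64(201), np.int64(314), 75) [114 118 133]
253 (np.int64(200), np.int64(315), 80) [133 137 132]
256 (np.int64(200), np.int64(317), 91) [131 135 132]
259 (np.int64(200), np.int64(318), 99) [155 156 155]
```

Call:
apply_moves(
  moves=[
    [[-0.01,0,-0.03,0,0.75],[-0.015,0,-0.06,0,0.75],[-0.015,0,-0.06,0,0.75],[-0.015,0,-0.06,0,0.75]],
  ],
)

```text
time: 20.18
tool_pos: [0.575, -0.0857, 0.314]
ee_rot: [3.141, 0.001, -2.882]
wrist_force: [4.0, 4.4, -7.2]
width: 0.0328
finger_force: 29.9
```

```bash
python3 - <<'E'
from h import *
tip(); s=snapshot("wrist"); hsv=cv2.cvtColor(s["image"],cv2.COLOR_RGB2HSV)
for f in (1.9,2.0,2.1,2.2):
    m=mech(f,.34); print(f,[pr(s,x).round(0)[1] for x in m[1:]])
for r in range(206,234,2):print(r,hsv[r,[250,259,266],2])
E
```

```text
tip out,y,z [4.14e+01 1.00e-01 1.15e+02] F in,y,z [ 5.   3.2 -7.2] w 0.0328 t 20.175
1.9 [np.float64(255.0), np.float64(205.0), np.float64(211.0)]
2.0 [np.float64(257.0), np.float64(215.0), np.float64(218.0)]
2.1 [np.float64(259.0), np.float64(226.0), np.float64(226.0)]
2.2 [np.float64(261.0), np.float64(238.0), np.float64(235.0)]
206 [133 132 131]
208 [133 131 130]
210 [132 132 131]
212 [132 131 129]
214 [131 131 129]
216 [133 132 130]
218 [143 145 143]
220 [178 179 174]
222 [180 180 176]
224 [180 181 174]
226 [180 181 175]
228 [180 181 176]
230 [180 182 175]
232 [180 181 174]
```

Call:
apply_moves(
  moves=[
    [[0,0,0,0,0.5],[0,0,0,0,0.5],[0,0,0,0,0.5],[0,0,-0.3,0,0.5],[0,0,-0.8,0,0.5],[0.2,0,-1.05,0,0.8],[0.38,0,-1.05,0,1],[0.38,0,-1.05,0,1],[0.38,0,-1.05,0,1],[0.38,0,-1.05,0,1]],
  ],
)

```text
time: 21.48
tool_pos: [0.5562, -0.0908, 0.3663]
ee_rot: [3.141, -0.001, -2.882]
wrist_force: [0.1, 0.4, -0.7]
width: 0.0016
finger_force: 0.0
```

```bash
python3 - <<'E'
from h import *
tip(); s=snapshot("wrist"); hsv=cv2.cvtColor(s["image"],cv2.COLOR_RGB2HSV)
for f in (1.9,2.0,2.1,2.2):
    m=mech(f,.34); print(f,[pr(s,x).round(0)[1] for x in m[1:]])
for r in range(180,260,3):print(r,hsv[r,[228,232,236,250,259,266,282,286,290],2])
E
```

```text
tip out,y,z [ 6.090e+01 -1.000e-01  1.673e+02] F in,y,z [ 0.2  0.3 -0.7] w 0.0016 t 21.475
1.9 [np.float64(247.0), np.float64(209.0), np.float64(213.0)]
2.0 [np.float64(248.0), np.float64(217.0), np.float64(219.0)]
2.1 [np.float64(250.0), np.float64(225.0), np.float64(225.0)]
2.2 [np.float64(251.0), np.float64(234.0), np.float64(232.0)]
180 [143 145 143 144 144 146 144 143 148]
183 [144 144 145 143 146 146 146 146 149]
186 [146 145 144 145 143 147 147 148 147]
189 [145 143 145 145 144 146 147 148 145]
192 [145 149 145 144 144 144 147 147 145]
195 [144 146 146 145 145 143 147 147 146]
198 [145 144 143 143 145 144 147 133 131]
201 [145 144 145 144 146 144 131 131 131]
204 [145 143 145 145 141 131 133 132 131]
207 [145 144 144 146 130 130 131 131 132]
210 [143 143 142 132 130 129 131 129 131]
213 [138 131 132 132 130 130 130 129 129]
216 [129 130 131 133 129 129 129 132 129]
219 [127 130 129 150 158 145 131 129 131]
222 [129 131 128 173 187 186 129 128 128]
225 [130 132 131 174 184 185 130 130 130]
228 [131 130 131 174 180 184 130 131 130]
231 [130 131 130 139 156 140 129 131 130]
234 [106 105  92 138  62 137  94  94  91]
237 [ 94  95 138 138  76 138  95  90  90]
240 [ 84  85 137 137  88 138  99  84  84]
243 [ 84  79 137 137  70 137 131  83  83]
246 [ 80  82 138 138  66 137 146  83  82]
249 [ 80 105 137 137  76 137 136  82  83]
252 [ 65 123 136 137  97 137 139  84  84]
255 [ 66 135 137 137  77 137 139  82  83]
258 [ 67 136 136 137  74 137 137  86  83]
```

Call:
apply_moves(
  moves=[
    [[0,0,0.35,0,1],[0,0,0.61,0,1],[0,0,0.61,0,1],[-0.12,0,0.6,0,1],[-0.24,0,0.58,0,1],[-0.36,0,0.58,0,1],[-0.48,0,0.6,0,1],[-0.6,0,0.63,0,1],[-0.73,0,0.64,0,1],[-0.73,0,0.64,0,1]],
  ],
)

```text
time: 22.78
tool_pos: [0.592, -0.0813, 0.3348]
ee_rot: [3.141, -0.0, -2.881]
wrist_force: [-1.2, 0.2, 0.6]
width: 0.0011
finger_force: 0.0
```

Call:
apply_moves(
  moves=[
    [[0.02,0,-0.2,0,1],[0.02,0,-0.6,0,1],[-0.4,0,-1,0,1],[-0.87,0,-1,0,1],[-0.87,0,-1,0,1],[-0.87,0,-1,0,1]],
  ],
)

```text
time: 23.52
tool_pos: [0.633, -0.0704, 0.3852]
ee_rot: [3.141, -0.001, -2.882]
wrist_force: [-0.1, -1.0, 0.3]
width: 0.0009
finger_force: 0.0
```

```bash
python3 - <<'E'
from h import *
tip(); s=snapshot("wrist"); hsv=cv2.cvtColor(s["image"],cv2.COLOR_RGB2HSV)
for o in(12,13.5,15,17): print(o,pr(s,(o,137)).round(1))
for r in range(80,192,2): print(r,hsv[r,[234,238,242,246,250,258,266,270,274,278,282],2])
E
```

```text
tip out,y,z [-18.5  -0.  186.2] F in,y,z [-0.4 -0.9  0.3] w 0.0009 t 23.525
12 [258.8 176.7]
13.5 [258.8 174.6]
15 [258.8 172.5]
17 [258.8 169.6]
80 [138 140 140 140 141 139 139 142 142 142 142]
82 [138 138 141 142 140 138 140 140 143 144 141]
84 [137 139 140 142 139 139 139 141 142 143 144]
86 [137 138 138 141 139 141 138 139 142 142 142]
88 [139 137 137 141 141 140 139 139 143 142 143]
90 [139 138 138 139 141 141 139 138 144 142 143]
92 [138 138 139 140 143 141 139 139 143 143 144]
94 [139 138 140 140 140 142 141 141 141 143 145]
96 [136 139 142 141 141 140 143 141 142 143 145]
98 [137 139 143 141 141 139 142 142 142 143 144]
100 [139 138 142 142 142 139 142 142 142 143 144]
102 [141 141 142 143 141 140 144 143 142 142 142]
104 [141 140 142 144 137 145 145 145 142 141 143]
106 [141 141 141 161 188 189 190 183 142 143 143]
108 [141 141 140 153 178 173 171 166 141 142 143]
110 [139 138 139 108  96  94  92 112 141 143 141]
112 [142 140 140 121 107 107 105 141 140 143 144]
114 [143 141 141 132 123 129 147 151 139 143 144]
116 [145 141 141 129 123 151 151 150 141 144 143]
118 [143 141 1
[... 1102 characters left out ...]
 157 154 159 173 169  87 150  98]
164 [ 66 160  61 169 126 150 173 124 107 144 107]
166 [ 69 160  65 172 171 174 155 125 130 137 123]
168 [ 71 163  76 192 178 179 144 144 122 135 144]
170 [ 75 162  93 187 183 168 135 134 132 128 166]
172 [ 81 165 129 174 176 141 133 134 170 129 165]
174 [ 87 186 184 184 186 185 184 185 184 146 178]
176 [ 85 176 194 196 196 198 199 200 201 150 170]
178 [ 84 176 161 161 164 163 164 162 164 149 168]
180 [ 75 168 123 159 137 139 166 139 145 144 162]
182 [ 74 137 125 194 172 193 198 157 142 133 132]
184 [ 62  37  40 159 159 154 156 152  41  41  67]
186 [60 36 40 45 43 40 40 37 36 37 55]
188 [63 35 36 34 35 37 37 38 34 37 59]
190 [79 67 69 67 67 74 72 75 72 71 82]
```

The bar is now at row 176.3, about 12.3 out and over the groove. A straight downward move of the gripped claw fits the linkage, so I'll grip the straps and lower it.

Call:
apply_moves(
  moves=[
    [[0.4,0,0,0,0.5],[0.78,0,0,0,0.5],[0.78,0,0,0,0.5],[0.78,0,0.2,0,0.5],[0.78,0,0.4,0,0.5],[0.78,0,0.5,0,0.5],[0.78,0,0.9,0,0.5],[0.78,0,1.3,0,0.5],[0.78,0,1.6,0,0.5],[0.78,0,1.6,0,0.6]],
  ],
)

```text
time: 24.82
tool_pos: [0.5956, -0.0802, 0.3032]
ee_rot: [3.14, -0.003, -2.882]
wrist_force: [0.3, 0.9, -0.2]
width: 0.0406
finger_force: 0.0
```

Call:
apply_moves(
  moves=[
    [[0,0,0,0,0.7],[0,0,0,0,0.75],[0,0,0,0,0.75],[0,0,0,0,0.75]],
  ],
)

```text
time: 25.32
tool_pos: [0.5959, -0.0799, 0.3054]
ee_rot: [3.141, 0.001, -2.881]
wrist_force: [-0.4, 2.9, -1.9]
width: 0.0327
finger_force: 30.0
```

```bash
python3 -c "
from h import *
tip()"
```

```text
tip out,y,z [ 19.8   0.3 106.4] F in,y,z [ 0.3  3.  -1.9] w 0.0327 t 25.325
```

Call:
apply_moves(
  moves=[
    [[0.01,0,0.03,0,0.75],[0.02,0,0.06,0,0.75],[0.02,0,0.08,0,0.75],[0.02,0,0.08,0,0.75]],
  ],
)

```text
time: 25.82
tool_pos: [0.5946, -0.0804, 0.3011]
ee_rot: [3.141, -0.001, -2.882]
wrist_force: [-3.1, 5.1, 2.3]
width: 0.033
finger_force: 30.0
```

Call:
apply_moves(
  moves=[
    [[0,0,0.02,0,0.75],[0,0,0.04,0,0.75],[0,0,0.04,0,0.75]],
  ],
)

```text
time: 26.2
tool_pos: [0.5945, -0.0804, 0.2987]
ee_rot: [3.141, -0.002, -2.882]
wrist_force: [-3.1, 3.7, 2.3]
width: 0.0334
finger_force: 30.0
```

Call:
apply_moves(
  moves=[
    [[0,0,0.02,0,0.75],[0,0,0.04,0,0.75],[0,0,0.04,0,0.75]],
  ],
)

```text
time: 26.58
tool_pos: [0.5946, -0.0804, 0.2966]
ee_rot: [3.141, -0.001, -2.882]
wrist_force: [-3.7, 4.1, 0.6]
width: 0.0328
finger_force: 30.0
```

Call:
apply_moves(
  moves=[
    [[0,0,0.02,0,0.75],[0,0,0.02,0,0.75],[0,0,0.02,0,0.75]],
  ],
)

```text
time: 26.95
tool_pos: [0.5947, -0.0804, 0.2957]
ee_rot: [3.141, -0.001, -2.882]
wrist_force: [-2.8, 4.5, 1.0]
width: 0.0329
finger_force: 30.0
```

Call:
apply_moves(
  moves=[
    [[0,0,0.02,0,0.75],[0,0,0.02,0,0.75],[0,0,0.02,0,0.75]],
  ],
)

```text
time: 27.32
tool_pos: [0.5948, -0.0803, 0.2947]
ee_rot: [3.141, -0.001, -2.882]
wrist_force: [-2.5, 5.2, 0.4]
width: 0.0327
finger_force: 30.0
```

Call:
apply_moves(
  moves=[
    [[0,0,0.02,0,0.75],[0,0,0.02,0,0.75],[0,0,0.02,0,0.75]],
  ],
)

```text
time: 27.7
tool_pos: [0.5949, -0.0803, 0.2939]
ee_rot: [3.141, 0.0, -2.882]
wrist_force: [-2.1, 3.8, 2.0]
width: 0.0328
finger_force: 30.0
```

Call:
apply_moves(
  moves=[
    [[0,0,0.02,0,0.75],[0,0,0.02,0,0.75],[0,0,0.02,0,0.75]],
  ],
)

```text
time: 28.08
tool_pos: [0.595, -0.0802, 0.2931]
ee_rot: [3.141, 0.001, -2.882]
wrist_force: [-1.1, 4.8, 2.0]
width: 0.0327
finger_force: 30.0
```

Call:
apply_moves(
  moves=[
    [[0,0,0.02,0,0.75],[0,0,0.02,0,0.75],[0,0,0.02,0,0.75]],
  ],
)

```text
time: 28.45
tool_pos: [0.5952, -0.0802, 0.2923]
ee_rot: [3.141, 0.002, -2.881]
wrist_force: [-0.9, 4.3, 1.7]
width: 0.0328
finger_force: 30.0
```

Call:
apply_moves(
  moves=[
    [[0,0,0.02,0,0.75],[0,0,0.02,0,0.75],[0,0,0.02,0,0.75]],
  ],
)

```text
time: 28.82
tool_pos: [0.5953, -0.0801, 0.2917]
ee_rot: [3.141, 0.003, -2.881]
wrist_force: [-1.3, 4.8, 2.4]
width: 0.0327
finger_force: 30.0
```

Call:
apply_moves(
  moves=[
    [[0,0,0.02,0,0.75],[0,0,0.02,0,0.75],[0,0,0.02,0,0.75]],
  ],
)

```text
time: 29.2
tool_pos: [0.5953, -0.0801, 0.2916]
ee_rot: [3.141, 0.003, -2.881]
wrist_force: [-1.3, 5.2, 5.5]
width: 0.0331
finger_force: 30.0
```

```bash
python3 - <<'E'
from h import *
tip(); s=snapshot("wrist"); hsv=cv2.cvtColor(s["image"],cv2.COLOR_RGB2HSV)
for p in((13.5,128),(13.5,122),(19.5,128),(0,150)): print(p,pr(s,p).round(1))
for f in (1.0,1.2,1.4,1.6,1.8): print(f,[pr(s,x).round(0)[1] for x in mech(f,0)[2:]])
for r in range(130,330,3): print(r,hsv[r,[238,242,246,250,258,266,270,274,278],2])
E
```

```text
tip out,y,z [20.4  0.3 92.6] F in,y,z [0.1 5.3 5.5] w 0.0331 t 29.2
(13.5, 128) [258.4 291.2]
(13.5, 122) [258.4 284.5]
(19.5, 128) [258.4 280.2]
(0, 150) [258.5 347. ]
1.0 [np.float64(141.0), np.float64(162.0)]
1.2 [np.float64(139.0), np.float64(160.0)]
1.4 [np.float64(142.0), np.float64(162.0)]
1.6 [np.float64(151.0), np.float64(167.0)]
1.8 [np.float64(166.0), np.float64(178.0)]
130 [147 148 150 147 148 147 147 148 152]
133 [147 149 148 149 149 147 147 149 151]
136 [146 148 148 148 147 148 146 147 151]
139 [145 147 150 150 152 153 153 149 150]
142 [148 149 192 192 192 191 191 147 150]
145 [148 148 193 193 194 193 193 150 149]
148 [151 148 196 195 195 196 196 150 150]
151 [149 149 187 188 187 187 189 150 149]
154 [149 149 191 191 192 195 195 150 148]
157 [148 146 190 190 192 190 192 149 148]
160 [148 145 201 201 208 204 208 149 148]
163 [148 143 205 205 212 208 211 148 149]
166 [148 145 206 207 213 207 213 149 150]
169 [149 146 205 206 213 209 211 150 148]
172 [149 147 205 208 213 209 210 149 148]
175 [148 147 205 208 213 210 211 149 149]
178 [149 146 206 207 214 210 212 148 150]
18
[... 1343 characters left out ...]
77 [ 91 136 123 123 125 124 124 125  87]
280 [ 67 134 133 133 133 132 134 133  78]
283 [ 93 104 105 105 103  98  99 100  96]
286 [126 126 125 124 125 125 124 125 123]
289 [132 132 133 133 132 134 134 133 132]
292 [110 115 114 116 114 115 114 116 110]
295 [ 88  99 101 103  99  99 103 100  96]
298 [ 97  99 101 100 100  99 101 101  98]
301 [ 99 101 100 100  99 100 101 101 102]
304 [121 125 126 125 126 127 129 131 134]
307 [124 132 133 130 134 134 134 150 142]
310 [123 134 131 126 149 152 151 153 140]
313 [38 54 60 44 44 45 45 46 37]
316 [30 29 31 33 29 32 31 33 33]
319 [64 66 65 66 64 67 66 66 65]
322 [66 65 67 67 67 67 68 67 66]
325 [65 66 67 66 67 68 67 68 67]
328 [67 66 67 66 63 68 66 66 67]
```

Contact at bar z≈123 and the force is rising. The bar at rows 285–291 sits behind the lip at rows 272–281. I'll press lightly to seat it.

Call:
apply_moves(
  moves=[
    [[0,0,0.02,0,0.75],[0,0,0.02,0,0.75],[0,0,0.02,0,0.75]],
  ],
)

```text
time: 29.62
tool_pos: [0.5952, -0.08, 0.2915]
ee_rot: [3.142, 0.004, -2.881]
wrist_force: [-3.3, 5.1, 7.4]
width: 0.0329
finger_force: 30.0
```

Call:
apply_moves(
  moves=[
    [[0,0,0.02,0,0.75],[0,0,0.02,0,0.75],[0,0,0.02,0,0.75]],
  ],
)

```text
time: 30.0
tool_pos: [0.5952, -0.08, 0.2914]
ee_rot: [-3.141, 0.004, -2.881]
wrist_force: [-4.6, 6.9, 11.9]
width: 0.0329
finger_force: 30.0
```

Firm stop at 12 N with no travel, so it's seated. Release and go to the lever.

Call:
apply_moves(
  moves=[
    [[0,0,-0.05,0,0.75],[0,0,-0.05,0,0.5],[0,0,-0.05,0,0.5],[0,0,-0.05,0,0.5],[0,0,-0.5,0,0.5],[0,0,-1.1,0,0.5],[0.2,0,-1.6,0,0.8],[0.5,0,-1.6,0,1],[0.78,0,-1.6,0,1],[0.78,0,-1.6,0,1]],
  ],
)

```text
time: 31.25
tool_pos: [0.556, -0.0909, 0.3666]
ee_rot: [3.14, -0.002, -2.883]
wrist_force: [-0.4, 0.0, 0.4]
width: 0.0105
finger_force: 0.0
```

```bash
python3 - <<'E'
from h import *
tip(); s=snapshot("wrist")
for f in (1.0,1.2,1.4,1.6): print(f,[pr(s,x).round(0)[1] for x in mech(f,0)[2:]])
hsv=cv2.cvtColor(s["image"],cv2.COLOR_RGB2HSV)
for r in range(180,240,3): print(r,hsv[r,[250,266],2])
E
```

```text
tip out,y,z [ 6.120e+01 -1.000e-01  1.676e+02] F in,y,z [-0.3  0.1  0.4] w 0.0105 t 31.25
1.0 [np.float64(180.0), np.float64(194.0)]
1.2 [np.float64(180.0), np.float64(194.0)]
1.4 [np.float64(184.0), np.float64(196.0)]
1.6 [np.float64(192.0), np.float64(201.0)]
180 [171 175]
183 [186 186]
186 [185 186]
189 [184 187]
192 [184 189]
195 [197 203]
198 [197 204]
201 [198 204]
204 [198 203]
207 [197 204]
210 [198 203]
213 [198 205]
216 [198 203]
219 [199 204]
222 [198 205]
225 [200 206]
228 [200 205]
231 [201 200]
234 [200 191]
237 [202 191]
```

Call:
apply_moves(
  moves=[
    [[-0.03,0,0.5,0,1],[-0.03,0,1.1,0,1],[-0.03,0,1.4,0,1],[-0.03,0,1.53,0,1],[-0.03,0,1.6,0,1],[-0.04,0,1.67,0,1],[-0.06,0,1.74,0,1],[-0.08,0,1.8,0,1],[-0.08,0,1.8,0,1]],
  ],
)

```text
time: 32.42
tool_pos: [0.5613, -0.0896, 0.279]
ee_rot: [-3.141, 0.001, -2.882]
wrist_force: [-1.8, 0.2, 4.2]
width: 0.0005
finger_force: 2.0
```

```bash
python3 - <<'E'
from h import *
tip(); s=snapshot("wrist")
for f in (.7,.8,.9,1.0,1.2): print(f,[pr(s,x).round(0)[1] for x in mech(f,0)[2:]])
hsv=cv2.cvtColor(s["image"],cv2.COLOR_RGB2HSV)
for r in range(190,240,3): print(r,hsv[r,[250,266],2])
E
```

```text
tip out,y,z [55.7 -0.2 80. ] F in,y,z [-1.7  0.7  4.2] w 0.0005 t 32.425
0.7 [np.float64(209.0), np.float64(228.0)]
0.8 [np.float64(206.0), np.float64(226.0)]
0.9 [np.float64(205.0), np.float64(225.0)]
1.0 [np.float64(205.0), np.float64(224.0)]
1.2 [np.float64(208.0), np.float64(226.0)]
190 [142 143]
193 [141 142]
196 [142 142]
199 [142 142]
202 [142 141]
205 [143 147]
208 [189 192]
211 [194 195]
214 [194 193]
217 [189 190]
220 [191 191]
223 [181 181]
226 [190 189]
229 [185 187]
232 [135 137]
235 [135 135]
238 [135 135]
```

Load at 4 N confirms the claw is hooked. I'll continue along the arc with a small lead for compliance.

Call:
apply_moves(
  moves=[
    [[-0.03,0,0.07,0,1],[-0.06,0,0.13,0,1],[-0.1,0,0.19,0,1],[-0.15,0,0.24,0,1],[-0.18,0,0.27,0,1],[-0.18,0,0.27,0,1]],
  ],
)

```text
time: 33.22
tool_pos: [0.5697, -0.0871, 0.2637]
ee_rot: [3.141, -0.001, -2.882]
wrist_force: [-0.8, -0.9, -0.4]
width: 0.0002
finger_force: 0.3
```

```bash
python3 - <<'E'
from h import *
tip(); s=snapshot("wrist")
for f in (.3,.4,.5,.6,.7,.8): print(f,[pr(s,x).round(0)[1] for x in mech(f,0)[2:]])
hsv=cv2.cvtColor(s["image"],cv2.COLOR_RGB2HSV)
for r in range(196,250,3): print(r,hsv[r,[250,266],2])
E
```

```text
tip out,y,z [47.   0.  64.7] F in,y,z [-1.  -0.6 -0.4] w 0.0002 t 33.225
0.3 [np.float64(221.0), np.float64(241.0)]
0.4 [np.float64(216.0), np.float64(236.0)]
0.5 [np.float64(211.0), np.float64(232.0)]
0.6 [np.float64(207.0), np.float64(228.0)]
0.7 [np.float64(204.0), np.float64(225.0)]
0.8 [np.float64(201.0), np.float64(223.0)]
196 [142 144]
199 [142 143]
202 [143 143]
205 [143 144]
208 [142 143]
211 [142 143]
214 [143 142]
217 [142 141]
220 [176 185]
223 [198 201]
226 [202 204]
229 [193 194]
232 [136 138]
235 [138 135]
238 [136 136]
241 [135 136]
244 [136 137]
247 [135 136]
```

The force fell off as the linkage predicts for a low ledge (torque about 0.1 N·m at 0.8 rad, near zero at 0.3). I'll push it home.

Call:
apply_moves(
  moves=[
    [[-0.06,0,0.04,0,1],[-0.12,0,0.06,0,1],[-0.17,0,0.08,0,1],[-0.21,0,0.09,0,1],[-0.24,0,0.09,0,1],[-0.27,0,0.09,0,1],[-0.27,0,0.09,0,1]],
  ],
)

```text
time: 34.15
tool_pos: [0.5807, -0.0844, 0.2605]
ee_rot: [3.141, -0.009, -2.882]
wrist_force: [-12.7, -1.5, 7.5]
width: 0.0004
finger_force: 6.3
```

```bash
python3 - <<'E'
from h import *
tip(); s=snapshot("wrist")
for f in (0,.1,.2,.3): print(f,[pr(s,x).round(0)[1] for x in mech(f,0)[2:]])
hsv=cv2.cvtColor(s["image"],cv2.COLOR_RGB2HSV)
for r in range(196,262,3): print(r,hsv[r,[250,266],2])
E
```

```text
tip out,y,z [35.6 -0.1 61.5] F in,y,z [-12.7   1.8   7.5] w 0.0004 t 34.15
0 [np.float64(230.0), np.float64(247.0)]
0.1 [np.float64(222.0), np.float64(240.0)]
0.2 [np.float64(215.0), np.float64(234.0)]
0.3 [np.float64(209.0), np.float64(229.0)]
196 [144 145]
199 [144 146]
202 [145 144]
205 [144 144]
208 [144 144]
211 [144 145]
214 [143 145]
217 [145 142]
220 [146 131]
223 [137 130]
226 [132 131]
229 [128 128]
232 [138 140]
235 [138 139]
238 [136 139]
241 [136 139]
244 [138 138]
247 [138 139]
250 [135 139]
253 [136 138]
256 [137 138]
259 [138 139]
```

The finger's inner face is at 27 out with a 13 N stop, so the lever is against its rubber stop. I'll retreat and check the bar, lever and bystanders.

Call:
apply_moves(
  moves=[
    [[0.2,0,0,0,1],[0.7,0,0,0,1],[1.1,0,-0.6,0,1],[1.1,0,-1.5,0,1],[0.6,0,-2.5,0,1],[-0.2,0,-2.5,0,1],[-1.08,0,-2.5,0,1],[-1.08,0,-2.5,0,1],[-1.08,0,-2.5,0,1],[-1.08,0,-2.5,0,1]],
  ],
)

```text
time: 35.45
tool_pos: [0.6342, -0.0702, 0.3858]
ee_rot: [-3.141, 0.001, -2.882]
wrist_force: [0.6, -0.1, -0.2]
width: 0.0007
finger_force: 0.0
```

```bash
python3 - <<'E'
from h import *
tip(); s=snapshot("wrist")
for f in (0,.1,.2,.3): print(f,[pr(s,x).round(0)[1] for x in mech(f,0)[2:]])
for p in((13.5,123.2),(13.5,128),(19.5,124),(24,123),(0,150)): print(p,pr(s,p).round(1))
hsv=cv2.cvtColor(s["image"],cv2.COLOR_RGB2HSV)
for r in range(100,200,2): print(r,hsv[r,[238,242,250,258,266,274,278],2])
t=snapshot("top")["image"]; a=cv2.cvtColor(cv2.imread("pics/top0.png"),cv2.COLOR_BGR2RGB)
for n,(x,y) in dict(fl=(218,172),flask4=(353,161),beaker=(356,132),jar=(396,154),pip=(377,275),roll=(109,213)).items():
    d=np.abs(t[y-16:y+16,x-16:x+16].astype(int)-a[y-16:y+16,x-16:x+16]).max(2); print(n,(d>50).mean().round(3))
E
```

```text
tip out,y,z [-1.970e+01 -1.000e-01  1.868e+02] F in,y,z [ 0.6 -0.3 -0.2] w 0.0007 t 35.45
0 [np.float64(126.0), np.float64(135.0)]
0.1 [np.float64(120.0), np.float64(130.0)]
0.2 [np.float64(114.0), np.float64(125.0)]
0.3 [np.float64(108.0), np.float64(120.0)]
(13.5, 123.2) [258.9 168.1]
(13.5, 128) [258.9 169.5]
(19.5, 124) [258.9 160.2]
(24, 123) [258.9 153.9]
(0, 150) [259.  196.3]
100 [141 142 143 140 144 141 141]
102 [139 141 142 141 142 142 142]
104 [140 141 142 140 142 142 142]
106 [141 139 143 140 143 140 144]
108 [139 139 141 139 143 140 143]
110 [139 139 140 140 142 141 143]
112 [142 141 141 141 140 141 143]
114 [141 141 140 142 139 141 143]
116 [141 142 140 142 141 143 141]
118 [141 141 140 143 141 143 143]
120 [142 142 142 142 141 141 141]
122 [141 142 141 144 141 142 142]
124 [141 143 141 142 136 126 130]
126 [141 144 141 158 154 128 127]
128 [141 144 148 180 177 128 127]
130 [142 143 146 179 172 128 128]
132 [135 136 146 177 168 127 128]
134 [129 128 128 144 146 129 127]
136 [127 128 117 120 124 128 126]
138 [127 126 120 121 120 127 126]
140 [126 125 120 123 122 126 127]
[... 315 characters left out ...]
 110 169 163 164  91 132]
162 [134  84 145 166 187 115 130]
164 [178 137 173 177 158 131 180]
166 [188 194 193 191 190 189 181]
168 [190 191 192 193 192 191 185]
170 [188 143 146 147 144 156 182]
172 [182  92 139 143 120 115 155]
174 [ 96  70 126 124 127  56  82]
176 [ 85  76 175 174 180 102 108]
178 [136 124 199 199 201 158 158]
180 [121 120 195 194 196 140 138]
182 [ 36  38 142 127 128  36  36]
184 [37 36 40 37 39 39 38]
186 [36 36 39 36 38 38 38]
188 [71 72 78 79 80 78 81]
190 [82 81 82 82 80 83 83]
192 [98 98 92 92 95 96 96]
194 [108 109 109 110 112 110 111]
196 [124 123 123 125 125 125 126]
198 [129 129 128 129 129 127 128]
fl 0.026
flask4 0.092
beaker 0.248
jar 0.148
pip 0.127
roll 0.0
```

Tab tip at row 126 matches the lever fully home, and the bar at row 167.5 matches hooked (168.1 predicted). One quick check that the pixel changes at the beaker, jar and pipette are only shadow.

```bash
python3 - <<'E'
from h import *
t=snapshot("top")["image"]; a=cv2.cvtColor(cv2.imread("pics/top0.png"),cv2.COLOR_BGR2RGB)
for n,(x,y,w) in dict(fl=(218,172,26),flask4=(353,161,12),beaker=(356,132,18),jar=(396,154,20)).items():
    T=cv2.Canny(a,60,120)[y-w:y+w,x-w:x+w].astype(np.float32); S=cv2.Canny(t,60,120)[y-w-4:y+w+4,x-w-4:x+w+4].astype(np.float32)
    r=cv2.matchTemplate(cv2.GaussianBlur(S,(3,3),0),cv2.GaussianBlur(T,(3,3),0),cv2.TM_CCOEFF_NORMED); _,v,_,l=cv2.minMaxLoc(r); print(n,v,(l[0]-4,l[1]-4))
for im in(a,t):
    h=cv2.cvtColor(im,cv2.COLOR_RGB2HSV); m=(h[...,0]>105)&(h[...,0]<130)&(h[...,1]>150); m[:,:370]=0;m[:,430:]=0; print('cap',np.argwhere(m[120:190]).mean(0))
E
```

```text
fl 0.7772977948188782 (0, 0)
flask4 0.5394493937492371 (0, 0)
beaker 0.4847327470779419 (0, 0)
jar 0.5943080186843872 (0, 0)
cap [ 30.68487395 400.26470588]
cap [ 30.70869565 400.42608696]
```

Nothing has moved, so I'm handing in.

```bash
python3 -c "
from bench import ticket
print(ticket.close_job())"
```

```text
the job is handed in; nothing more can be done
None
```

I handed the job in at about 36 s with the lid shut, the claw hooked behind the keeper's lip, the lever fully home and the glassware unmoved; the first hooking attempt missed, so I raised the lever again and hooked it on the second try.

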